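# Put the crochet hooks away in their lidded clip case

## Robot

A 7-joint arm with a two-finger parallel gripper is mounted at the origin on a cart in front of the work surface, level with it; the furniture and walls round the work are solid. World frame = base frame: x ahead of the robot, y to its left, z up, the work surface at z = 0. Lengths are in m, angles in rad, forces in N, time in s.
With the tool pointing down it reaches from about 0.425 to 0.925 m from the base axis. Payload 6.8 kg.
Tool frame: the origin (TCP) lies at the very end of the fingers, on their centre line; the grasp point (between the pads) lies 19 mm behind it; z points along the fingers, x is the direction in which the jaws open and shut, and the axes are right-handed (so a half turn about z gives the same grasp; the last joint's range is limited). The gripper opens to 85 mm and grips with 20 to 120 N. Pads are 22 mm wide; open, the fingers measure 114 mm over their backs; the gripper's body (76 mm by 85 mm) begins 54 mm behind the grasp point. The pads swing forward as they close: fully open they stand 13 mm farther back than shut.
Start: joints at [-1.363, 0.477, 0.022, 1.555, -0.011, 1.109, -0.083], TCP at [0.21, 0.642, 0.231] pointing down, gripper open.
Joint ranges: [-2.96, 2.96], [-0.34, 2.1], [-1.41, 1.46], [0.24, 2.44], [-1.37, 4.51], [0.17, 1.92], [-2.96, 2.96]. Speed limits (rad/s): [2.39, 2.39, 3.14, 3.14, 3.14, 3.14, 3.14].

## Interface

Orientations are given as a rotation vector (axis times angle).
In Python, from bench import get_obs, imaging, hand_in gives the robot as it stands.
- The arm moves only by the tool send_rows, never from a script. Its argument "motion" is a list of rows, each an object with "dp": the shift along the world's x, y, z in m, a list of three; "rot": the turn, a rotation vector about the world's x, y, z in rad, a list of three; "grip": the finger opening in m, from 0 to 0.0854. In form: [{"dp": [dx, dy, dz], "rot": [ax, ay, az], "grip": grip}, ...]. A call has 1 to 20 rows; each row shifts and turns the pose as measured when the row begins; what a row does not reach is not made up. A row lasts 1/8 s, in which the tool goes at most 62.5 mm and 10.7 degrees, less where a joint would pass 70% of its speed; a pose out of reach is approached as far as the arm can. A call is refused whole if a number of a shift passes 0.0625 or a number of a turn 0.188, either way. A call with a gripper value outside its range is refused whole. The fingers move at their own pace and stop on an object; "grip_force" is the grip in N (left out, the last holds). Time passes only in rows, so rows that do not move let the fingers close. It gives the time, the measured TCP pose, the force and the opening at its end, in the units of the state.
- get_obs(): the state, without advancing time (a new reading comes with each control period).
- imaging.grab_frame(name): name is "scene" or "top" or "wrist"; returns a dict with "img" (384x512x3 uint8, red, green, blue), "fx", "fy", "cx", "cy" (pixels), "R" (3x3) and "t" (3): a world point X has camera coordinates R X + t. Camera axes: x right, y down, z forward; pixel columns grow to the right and rows downward; lengths in m; the calibration is good to about 2 mm. A picture is of the moment at which its call begins. There is no depth.
- hand_in(): hands the job in, once; it reports no verdict.
The state is a dict: "clock": time; "joints": joint angles; "qvel": joint speeds; "tau": joint torques, N m; "tcp_pos": TCP position; "orientation": TCP orientation; "contact_force": force on the tool from outside, world axes, zero at the start; "moment": the same for the moment, N m; "grip_width": finger opening in m.
Only numpy, scipy, OpenCV 4.12 (cv2) and the standard library are available. Lean on these libraries where they do the work, as an engineer would, in place of code of your own. Each camera call takes 0.05 s, during which the arm holds its last target. There are 200 camera calls.

## Task

Put the crochet hooks away: tip the case's lid up by the pull at its front (its back edge is tucked under the brass strip), lift it off and lay it flat on the free table, clear of the case. Snap every hook that lies on the table fully home into the case's spring clips, in size order and each in its own place, marked by a dot of its colour: yellow, the thinnest, at the left end as you face the pull, then green, blue and red, the thickest, at the right end, the place of a missing size staying empty; then put the lid back on, its back edge tucked under the strip again and lying flat all round. Leave the button jar undisturbed.

Things in the scene. Friction and masses are not known exactly. Their poses are not given: they have to be found in the camera images.
- hook_case: open wooden hook case fixed to the table, 188 x 186 mm; front and side walls 46 mm high, 6 mm thick; floor 5 mm. Origin: centre of its underside, on the table; x to its back (away from the robot), y to its left, z up. Inside, two 10 mm wide rails along y at x = -32 and +32 mm, tops (saddles) 24 mm above the table, each with four spring clips 38 mm apart: a front and a back clip hold one hook
- clip1 (a point): clip place 1, leftmost (+y), yellow dot, for the yellow hook: midway between its front and back clip, at saddle height; the case's axes. The jaws are sprung and slippery, lips 9.5 mm and flared tops 15 mm above the saddle. A grip laid along the case's x and pressed straight down (about 5 to 20 N) snaps in and rests on the saddles. Between the rails the fingers have 54 mm of room along x
- clip2 (a point): clip place 2, second from the left, marked by a green dot on the case floor and front: for the green hook; otherwise as clip1
- clip3 (a point): clip place 3, third from the left, marked by a blue dot on the case floor and front: for the blue hook; otherwise as clip1
- clip4 (a point): clip place 4, rightmost (-y), marked by a red dot on the case floor and front: for the red hook; otherwise as clip1
- lid: loose wooden lid, 177 x 186 mm, about 160 g: 6 mm plate (z = 8 to 14 mm, x = -89 to +88 mm) on two battens 8 mm deep, 160 mm long, that lie inside the case with 3 to 7 mm of play. Origin: underside of the battens at the centre, 38 mm above the table when seated (then above the case's origin), 0 when flat on the table; x to its back edge, z up
- lid_pull (a point): middle of the top of the lid's dark wooden pull (12 mm thick in x, 80 mm long in y, 24 mm tall above the plate, flat sides), 70 mm in front of the lid's centre, 38 mm above its origin
- lid_back (a point): middle of the lower back edge of the lid's plate, which sits under the brass strip. The lid cannot be lifted straight up: tip its front up first (0.1 to 0.25 rad, turning on this edge), draw it forward more than 10 mm, then lift; it goes on the other way round, back edge first
- case_back (a point): point on the case's back wall top (46 mm above the table) where lid_back rests when the lid is seated. Above it, along the whole back, runs the brass keeper strip: it reaches 7 mm forward of this point, underside 9 mm above the rim, top 59 mm above the table; a back board stands 3 mm behind this point
- hook_yellow: crochet hook, yellow, the thinnest: round grip 8.0 mm across, 150 mm long over all, 25 g, a thin aluminium shaft at one end, a flat tail (14.0 mm wide, 20 mm long) at the other that keeps it from rolling. Origin on its axis at half its length (round grip from 55 mm behind it to 38 mm past it), 4.0 mm above what it lies on; x points to the shaft end. May be absent
- hook_green: crochet hook, green, the second thinnest: round grip 9.5 mm across, 152 mm long over all, 25 g, a thin aluminium shaft at one end, a flat tail (15.5 mm wide, 20 mm long) at the other that keeps it from rolling. Origin on its axis at half its length (round grip from 55 mm behind it to 38 mm past it), 4.75 mm above what it lies on; x points to the shaft end. May be absent
- hook_blue: crochet hook, blue, the second thickest: round grip 11.0 mm across, 154 mm long over all, 25 g, a thin aluminium shaft at one end, a flat tail (17.0 mm wide, 20 mm long) at the other that keeps it from rolling. Origin on its axis at half its length (round grip from 55 mm behind it to 38 mm past it), 5.5 mm above what it lies on; x points to the shaft end. May be absent
- hook_red: crochet hook, red, the thickest: round grip 12.5 mm across, 156 mm long over all, 25 g, a thin aluminium shaft at one end, a flat tail (18.5 mm wide, 20 mm long) at the other that keeps it from rolling. Origin on its axis at half its length (round grip from 55 mm behind it to 38 mm past it), 6.25 mm above what it lies on; x points to the shaft end. May be absent
- table_mid (a point): centre of the 430 x 892 mm table top (z = 0). Its long sides run along (0.454, -0.891) in world x, y, the front one towards the robot; behind the back one is a window sill 70 mm high. The lid fits flat on the free table just to the right of the case
- button_jar: glass jar of buttons with a grey cap, 64 x 64 x 90 mm, a bystander at the back right of the table; origin under its centre

How it is judged:
On the way, in this order (a step that is already met when the one before it is completed fails the run):
1. the lid is tipped up at its front while its back edge is still at the back of the case (angle between lid's own z axis and vertical above 0.07 rad and distance between lid_back and case_back below 0.02 m), for 0.05 s.
2. the lid lies flat on the table, clear of the case, and is let go (height (world z) of lid below 0.006 m and angle between lid's own z axis and vertical below 0.06 rad and horizontal distance between lid and hook_case above 0.17 m and contact force between the fingers and lid below 0.2 N and linear speed of lid below 0.02 m/s), for 0.2 s.
3. every hook present is snapped home in the clips, each size in its own place (y of hook_yellow in the frame of clip1 between -0.005 and 0.005 m and x of hook_yellow in the frame of clip1 between -0.014 and 0.014 m and z of hook_yellow in the frame of clip1 below 0.007 m and angle between the x axis of each of hook_yellow, hook_green, hook_blue, hook_red and the x axis of hook_case, either way round below 0.07 rad and y of hook_green in the frame of clip2 between -0.005 and 0.005 m and x of hook_green in the frame of clip2 between -0.014 and 0.014 m and z of hook_green in the frame of clip2 below 0.00775 m and y of hook_blue in the frame of clip3 between -0.005 and 0.005 m and x of hook_blue in the frame of clip3 between -0.014 and 0.014 m and z of hook_blue in the frame of clip3 below 0.0085 m and y of hook_red in the frame of clip4 between -0.005 and 0.005 m and x of hook_red in the frame of clip4 between -0.014 and 0.014 m and z of hook_red in the frame of clip4 below 0.00925 m), for 0.2 s.
At the end, for the whole second after the job is handed in: Each hook present is home in its own clip place (within 5 mm and 0.07 rad of its line, at most 3 mm above its resting height); lid seated within 6 mm lengthwise, 8 mm sideways, 2.5 mm in height, level within 0.03 rad, at rest (all of step 3 and x of lid in the frame of hook_case between -0.006 and 0.006 m and y of lid in the frame of hook_case between -0.008 and 0.008 m and z of lid in the frame of hook_case below 0.0405 m and angle between lid's own z axis and vertical below 0.03 rad and angle between the x axis of lid and the x axis of hook_case, either way round below 0.08 rad and linear speed of lid below 0.02 m/s); the robot touches nothing.
It fails at once if the button jar is shoved (more than 4 cm) or tipped over (distance of button_jar from where it was at the start of the episode above 0.04 m or angle between button_jar's own z axis and vertical above 0.4 rad).
Of hook_yellow, hook_green, hook_blue, hook_red only 3 to 4 are there at a start; the rules pass over those that are not, and their reading is None.
At some moment in a run one of hook_yellow, hook_green, hook_blue, hook_red may be knocked a few centimetres aside while the robot is not near it.
It also fails if it takes over 210 s, if anything falls off the work surface, if the arm or the gripper's body presses on something with over 40 N, if the wrist force passes 120 N, or if a joint passes its speed limit or range.

## Working session

There is one attempt and no reset: what is moved stays moved. The work goes in short steps, Python scripts to look and compute and a tool call to move; the robot and the scene stay as the last step left them, time stands still between calls to the robot, and variables do not carry over. Pictures are saved under pics/ and viewed, about 12 in all and at most 16, crops included, and the job is handed in when it is done.

Besides the shell and the picture viewer there is one more tool, called after ">>>" as name(argument=value, ...) on one line, values as JSON. send_rows: Moves the arm, as the interface text tells. Its arguments: {"type":"object","properties":{"motion":{"type":"array","items":{"type":"object","properties":{"dp":{"type":"array","items":{"type":"number"}},"rot":{"type":"array","items":{"type":"number"}},"grip":{"type":"number"}}}},"grip_force":{"type":"number"}},"required":["motion"]}

```bash
ls; mkdir -p pics; python3 - <<'E'
from bench import get_obs, imaging
import cv2
print(get_obs())
for n in ("scene","top"):
    f=imaging.grab_frame(n); cv2.imwrite(f"pics/{n}0.png",f["img"][:,:,::-1]); print(n,{k:(f[k].tolist() if hasattr(f[k],'tolist') else f[k]) for k in f if k!="img"})
E
```

```text
pics
{'clock': 0.0, 'joints': array([-1.36311612,  0.47781496,  0.02232633,  1.55643921, -0.01151912,
        1.10931288, -0.08310183]), 'qvel': array([ 0.00052432,  0.00080248, -0.00062729, -0.00025226, -0.00188622,
        0.00033994,  0.00111431]), 'tau': array([-3.42816293e-04, -5.96448791e+01,  1.60798173e+00, -2.81197858e+01,
        1.24631243e-02,  9.50098329e-03,  1.56456599e-05]), 'tcp_pos': array([0.2094437 , 0.64106092, 0.23032067]), 'orientation': array([ 2.54212437e+00,  1.84386058e+00, -2.23704790e-03]), 'contact_force': array([ 0.28830565, -0.00378007, -0.50360499]), 'moment': array([-0.00217957,  0.01011927,  0.05723389]), 'grip_width': 0.08511019626077462}
scene {'fx': 359.39373184526664, 'fy': 359.39373184526664, 'cx': 257.9011431034754, 'cy': 194.57220172089328, 'R': [[0.6302206649936651, -0.7762527742989925, 0.015923059004474296], [-0.3096679378164729, -0.27011269975264995, -0.9116714856354934], [0.711988540429855, 0.5696233490873177, -0.4106112011028343]], 't': [-0.42446600397432116, 0.2527082184161969, 0.47722589771916174]}
top {'fx': 470.1293690063875, 'fy': 470.1293690063875, 'cx': 247.97682756559797, 'cy': 187.07285459401928, 'R': [[0.025351665262356163, -0.9994770163884401, -0.02007453062184956], [-0.997310396445923, -0.023905101806513677, -0.06928577955465154], [0.06876966052919703, 0.021777047983653534, -0.9973948535920047]], 't': [-0.07373596006472538, 0.6073851168586831, 1.1880374084334344]}
```

View pics/scene0.png

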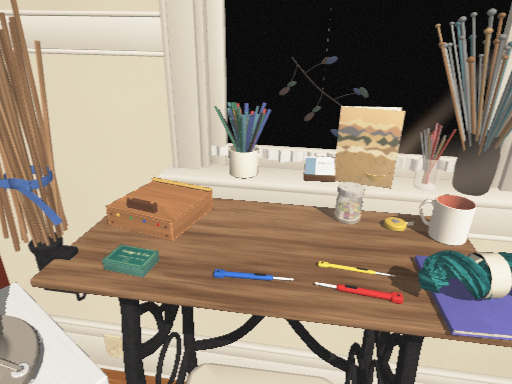

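View pics/top0.png

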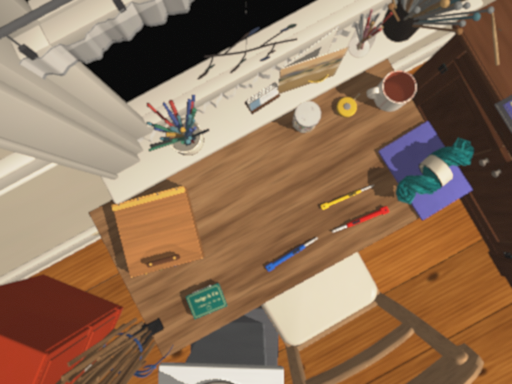

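The top view shows the lidded case at about (158,232), its pull at (160,258) and brass strip from (115,205) to (187,188). Yellow, blue and red hooks lie at about (345,197), (290,254) and (360,218). There is no green hook (the green thing is a box), and the jar is at (307,117).

```bash
cat > h.py <<'E'
import numpy as np, cv2
from bench import get_obs, imaging
from scipy.spatial.transform import Rotation as Ro
def grab(n,save=None):
    f=imaging.grab_frame(n); f={k:(np.array(v) if not np.isscalar(v) else v) for k,v in f.items()}
    if save: cv2.imwrite(f"pics/{save}.png",f["img"][:,:,::-1])
    f["hsv"]=cv2.cvtColor(f["img"],cv2.COLOR_RGB2HSV); return f
def ray(f,p):
    d=f["R"].T@np.array([(p[0]-f["cx"])/f["fx"],(p[1]-f["cy"])/f["fy"],1.]); return -f["R"].T@f["t"],d
def onz(f,p,z):
    o,d=ray(f,p); return o+d*(z-o[2])/d[2]
def tri(f1,p1,f2,p2):
    o1,d1=ray(f1,p1);o2,d2=ray(f2,p2)
    s=np.linalg.lstsq(np.c_[d1,-d2],o2-o1,rcond=None)[0]
    a,b=o1+s[0]*d1,o2+s[1]*d2; return (a+b)/2,np.linalg.norm(a-b)
def proj(f,X):
    c=f["R"]@X+f["t"]; return np.array([f["cx"]+f["fx"]*c[0]/c[2],f["cy"]+f["fy"]*c[1]/c[2]])
R_={"blue":[((105,150,60),(122,255,255))],"yellow":[((22,150,120),(32,255,255))],"red":[((0,190,120),(4,255,255)),((172,190,100),(180,255,255))],"green":[((45,120,50),(85,255,255))]}
def mask(f,c,roi=None):
    m=sum(cv2.inRange(f["hsv"],a,b) for a,b in R_[c])
    if roi is not None:
        z=np.zeros_like(m); x0,y0,x1,y1=roi; z[y0:y1,x0:x1]=m[y0:y1,x0:x1]; m=z
    return m
def blob(m):
    n,l,s,c=cv2.connectedComponentsWithStats(m); 
    if n<2: return None
    i=1+np.argmax(s[1:,4]); p=np.argwhere(l==i)[:,::-1].astype(float)
    mu=p.mean(0); w=np.linalg.svd(p-mu,full_matrices=False)[2][0]; t=(p-mu)@w
    return mu,mu+w*t.min(),mu+w*t.max(),len(p)
E
python3 - <<'E'
from h import *
f=grab("scene"); g=grab("top")
for c,rs,rt in (("blue",(190,255,300,300),(250,230,330,280)),("yellow",(300,250,420,290),(310,180,380,215)),("red",(300,270,420,310),(320,200,400,240))):
    a=blob(mask(f,c,rs));b=blob(mask(g,c,rt))
    for z,q in((0.005,a),(0.005,b)):
        if q: 
            ff=f if q is a else g
            print(c,q[3],[x.round(1).tolist() for x in q[:3]],[onz(ff,x,z).round(4).tolist() for x in q[:3]])
# pull and strip
for ff,r in((f,(100,170,220,235)),(g,(105,180,210,280))):
    hsv=ff["hsv"]; x0,y0,x1,y1=r
    v=hsv[y0:y1,x0:x1]
    print([int(x) for x in np.median(v.reshape(-1,3),0)])
    z=np.zeros(hsv.shape[:2],np.uint8); z[y0:y1,x0:x1]=1
    dark=((hsv[:,:,2]<75)&(z>0)).astype(np.uint8); b=blob(dark); print("dark",[np.round(x,1).tolist() for x in b])
    yl=cv2.inRange(hsv,(20,120,150),(32,255,255))*z; b=blob(yl); print("strip",b and [np.round(x,1).tolist() for x in b])
c=np.hstack([cv2.resize(f["img"][170:245,95:220],None,fx=3.2,fy=3.2,interpolation=2),cv2.resize(g["img"][180:280,105:210],None,fx=2.4,fy=2.4,interpolation=2)[:240]])if 1 else 0
cv2.imwrite("pics/c1.png",c[:,:,::-1]);print(c.shape)
E
```

```text
blue 299 [[239.9, 275.0], [213.9, 272.8], [272.0, 277.6]] [[0.4312, -0.1518, 0.005], [0.4036, -0.1087, 0.005], [0.4648, -0.2041, 0.005]]
blue 114 [[278.0, 261.4], [291.9, 252.9], [266.8, 268.3]] [[0.4203, -0.1404, 0.005], [0.4431, -0.1758, 0.005], [0.402, -0.1121, 0.005]]
yellow 25 [[322.5, 263.4], [318.0, 263.6], [328.0, 263.3]] [[0.569, -0.255, 0.005], [0.5626, -0.2481, 0.005], [0.5767, -0.2634, 0.005]]
yellow 102 [[333.2, 201.8], [348.2, 195.5], [321.0, 207.0]] [[0.5771, -0.28, 0.005], [0.5944, -0.3184, 0.005], [0.563, -0.2486, 0.005]]
red 2 [[338.5, 288.5], [338.0, 288.0], [339.0, 289.0]] [[0.5184, -0.3175, 0.005], [0.5191, -0.3161, 0.005], [0.5177, -0.3189, 0.005]]
red 140 [[374.6, 213.8], [387.4, 208.5], [360.3, 219.8]] [[0.5488, -0.3866, 0.005], [0.5634, -0.4193, 0.005], [0.5325, -0.3502, 0.005]]
[13, 131, 185]Traceback (most recent call last):
  File "<stdin>", line 15, in <module>
TypeError: 'NoneType' object is not iterable
```

```bash
python3 - <<'E'
from h import *
f=grab("scene"); g=grab("top"); w=grab("wrist")
for n,p,z in(("case",(158,232),.05),("pull",(160,258),.076),("stripL",(115,205),.059),("stripR",(187,188),.059),("jar",(307,117),.09)): print(n,onz(g,p,z).round(3))
print("wristcam", (-w["R"].T@w["t"]).round(3), w["R"].round(3).tolist(), w["fx"],w["cx"],w["cy"])
print(proj(w,np.array([.43,.19,.05])),Ro.from_rotvec(get_obs()["orientation"]).as_matrix().round(3))
a=cv2.resize(f["img"][165:245,95:225],(520,320),interpolation=2)
b=cv2.resize(g["img"][178:282,105:210],(320,320),interpolation=2)
cv2.imwrite("pics/c1.png",np.hstack([a,b])[:,:800,::-1])
cv2.imwrite("pics/w1.png",w["img"][:,:,::-1])
E
```

```text
case [0.489 0.163 0.05 ]
pull [0.427 0.15  0.076]
stripL [0.554 0.271 0.059]
stripR [0.6   0.092 0.059]
jar [ 0.779 -0.2    0.09 ]
wristcam [0.148 0.661 0.373] [[0.31, 0.951, -0.001], [0.918, -0.299, 0.259], [0.246, -0.081, -0.966]] 312.6856429488791 250.4633445126417 191.00131382771679
[-17.69282642 426.57046469] [[ 0.311  0.951 -0.   ]
 [ 0.951 -0.311 -0.   ]
 [-0.     0.    -1.   ]]
```

View pics/c1.png

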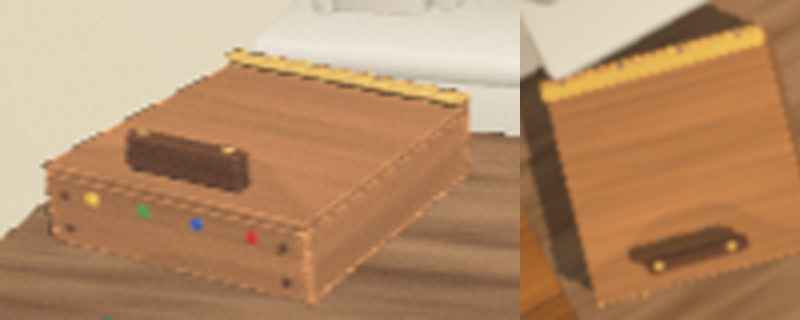

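>>> send_rows(motion=[{"dp":[0.031,-0.053,0.003],"rot":[0,0,-0.111],"grip":0.085},{"dp":[0.031,-0.053,0.003],"rot":[0,0,-0.111],"grip":0.085},{"dp":[0.031,-0.053,0.003],"rot":[0,0,-0.111],"grip":0.085},{"dp":[0.031,-0.053,0.003],"rot":[0,0,-0.111],"grip":0.085},{"dp":[0.031,-0.053,0.003],"rot":[0,0,-0.111],"grip":0.085},{"dp":[0.031,-0.053,0.003],"rot":[0,0,-0.111],"grip":0.085},{"dp":[0.031,-0.053,0.003],"rot":[0,0,-0.111],"grip":0.085},{"dp":[0.031,-0.053,0.003],"rot":[0,0,-0.111],"grip":0.085},{"dp":[0.031,-0.053,0.003],"rot":[0,0,-0.111],"grip":0.085}])

```text
clock: 1.48
tcp_pos: [0.4881, 0.1589, 0.2595]
orientation: [-3.114, -0.366, -0.008]
contact_force: [0.9, 0.7, -0.1]
grip_width: 0.0848
```

```bash
python3 - <<'E'
from h import *
w=grab("wrist","w2"); o=get_obs(); print(o["tcp_pos"],o["joints"].round(2),Ro.from_rotvec(o["orientation"]).as_matrix().round(3)[:,0])
E
```

```text
[0.49217916 0.14989481 0.26041393] [-0.81  0.18  0.45  1.93 -0.09  1.04 -0.1 ] [0.976 0.217 0.008]
```

View pics/w2.png

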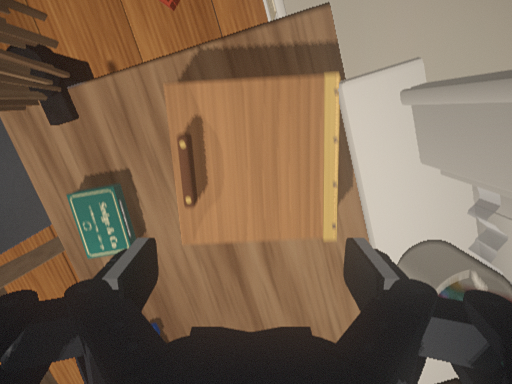

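The wrist view shows the lid from (165,80) to (340,240), the strip along column ~332 and the pull along column ~187, rows 135 to 207.

```bash
python3 - <<'E'
from h import *
w=grab("wrist"); g=grab("top")
def yl(f,r):
    m=np.zeros(f["hsv"].shape[:2],np.uint8);x0,y0,x1,y1=r
    m[y0:y1,x0:x1]=cv2.inRange(f["hsv"],(19,110,130),(33,255,255))[y0:y1,x0:x1];return cv2.morphologyEx(m,cv2.MORPH_CLOSE,np.ones((3,3)))
bw=blob(yl(w,(315,60,350,250))); bg=blob(yl(g,(105,175,200,215)))
print(bw[3],bg[3],[x.round(1).tolist() for x in bw[:3]],[x.round(1).tolist() for x in bg[:3]])
for i,j in((1,1),(2,2),(1,2),(2,1)): print("strip end tri",tri(w,bw[i],g,bg[j]))
A=[onz(w,x,.059) for x in bw[1:3]]; d=A[1]-A[0]
if d[1]<0:d=-d
print("strip on plane",A,np.linalg.norm(d)); 
yaw=np.arctan2(-d[0],d[1]); print("yaw",yaw)
# pull
def dk(f,r,t):
    m=np.zeros(f["hsv"].shape[:2],np.uint8);x0,y0,x1,y1=r
    h=f["hsv"][y0:y1,x0:x1]; m[y0:y1,x0:x1]=((h[:,:,2]<t))*255;return cv2.morphologyEx(m,cv2.MORPH_CLOSE,np.ones((3,3)))
for t in(70,90,110):
  pw=blob(dk(w,(172,120,205,215),t)); pg=blob(dk(g,(140,245,185,272),t))
  print(t,[ (p[3],p[0].round(1).tolist(),p[1].round(1).tolist(),p[2].round(1).tolist()) if p else None for p in(pw,pg)])
  if pw: print([onz(w,x,.07).round(4).tolist() for x in pw[:3]])
# screws
m=yl(w,(172,120,205,215)); n,l,s,c=cv2.connectedComponentsWithStats(m); print(c[1:].round(1),s[1:,4]); P=[onz(w,x,.076) for x in c[1:]];print(P)
m=yl(g,(140,245,185,272)); n,l,s,c2=cv2.connectedComponentsWithStats(m); print(c2[1:].round(1),s[1:,4])
for a in c[1:]:
    for b in c2[1:]: print(tri(w,a,g,b))
o=get_obs();print(o["tcp_pos"],Ro.from_rotvec(o["orientation"]).as_matrix().round(4).tolist())
E
```

```text
2344 222 [[328.0, 142.7], [327.5, 60.0], [328.6, 228.0]] [[159.3, 195.6], [183.3, 189.1], [132.7, 202.8]]
strip end tri (array([ 0.59238993,  0.21604666, -0.10015308]), np.float64(0.17851010945358944))
strip end tri (array([0.54291588, 0.16837496, 0.25271365]), np.float64(0.026298748985505965))
strip end tri (array([ 0.5729085 ,  0.29009771, -0.11100005]), np.float64(0.037491068202682665))
strip end tri (array([0.59736522, 0.10081114, 0.06498705]), np.float64(0.0006689695988466857))
strip on plane [array([0.54712336, 0.27585938, 0.059     ]), array([0.59979742, 0.09899576, 0.059     ])] 0.18454077462310287
yaw 0.28945843608489424
70 [(4, [193.0, 189.5], [193.0, 188.0], [193.0, 191.0]), (98, [141.7, 260.4], [140.6, 245.0], [142.4, 271.1])]
[[0.4375, 0.1141, 0.07], [0.4372, 0.1158, 0.07], [0.4378, 0.1124, 0.07]]
90 [(361, [187.8, 155.2], [193.2, 193.8], [183.2, 122.4]), (119, [142.1, 260.1], [140.9, 244.9], [143.0, 271.2])]
[[0.4256, 0.1502, 0.07], [0.4385, 0.1093, 0.07], [0.4152, 0.1829, 0.07]]
110 [(1194, [191.4, 154.1], [188.0, 119.3], [195.4, 195.5]), (308, [153.0, 258.6], [138.3, 261.2], [177.7, 254.3])]
[[0.4292, 0.1522, 0.07], [0.4196, 0.1871, 0.07], [0.4413, 0.108, 0.07]]
[[178.  133.1]
 [185.1 189.3]] [28 24]
[array([0.41295204, 0.17170095, 0.076     ]), array([0.42990216, 0.11424676, 0.076     ])]
[] []
[0.48887238 0.15704639 0.25951631] [[0.9737, 0.2279, 0.0049], [0.2278, -0.9737, 0.0052], [0.0059, -0.0039, -1.0]]
```

>>> send_rows(motion=[{"dp":[-0.034,-0.007,-0.05],"rot":[0.003,-0.003,0.029],"grip":0.085},{"dp":[-0.034,-0.007,-0.05],"rot":[0.003,-0.003,0.03],"grip":0.085},{"dp":[0,0,0],"rot":[0,0,0],"grip":0.085},{"dp":[0,0,0],"rot":[0,0,0],"grip":0.085}])

```text
clock: 2.12
tcp_pos: [0.4184, 0.1471, 0.1582]
orientation: [-3.094, -0.465, -0.022]
contact_force: [-0.3, 0.4, 0.4]
grip_width: 0.0851
```

```bash
cat >> h.py <<'E'
def bl(m,amin=10):
    n,l,s,c=cv2.connectedComponentsWithStats(m); return [(c[i].round(1).tolist(),int(s[i,4])) for i in range(1,n) if s[i,4]>=amin]
def pose():
    o=get_obs(); R=Ro.from_rotvec(o["orientation"]).as_matrix(); print("tcp",o["tcp_pos"].round(4),"yaw",np.arctan2(R[1,0],R[0,0]).round(4),"z",R[:,2].round(4),"F",o["contact_force"].round(1),"w",round(o["grip_width"],4),"t",o["clock"]); return o,R
E
python3 - <<'E'
from h import *
pose(); w=grab("wrist","w3"); m=cv2.inRange(w["hsv"],(19,110,130),(33,255,255))
for c,a in bl(m): print(c,a,onz(w,c,.076).round(4),onz(w,c,.059).round(4))
E
```

```text
tcp [0.4184 0.1471 0.1582] yaw 0.2982 z [ 0.0122  0.015  -0.9998] F [-0.3  0.4  0.4] w 0.0851 t 2.125
[445.3, 177.9] 3444 [0.5539 0.2037 0.076 ] [0.5657 0.2035 0.059 ]
[473.0, 90.7] 22 [0.545  0.2657 0.076 ] [0.5562 0.2701 0.059 ]
[468.5, 114.9] 11 [0.5496 0.25   0.076 ] [0.561  0.2533 0.059 ]
[225.3, 124.6] 10 [0.3872 0.193  0.076 ] [0.3864 0.192  0.059 ]
[465.0, 136.0] 15 [0.554  0.2359 0.076 ] [0.5657 0.2381 0.059 ]
[462.5, 149.5] 10 [0.5566 0.2266 0.076 ] [0.5686 0.2281 0.059 ]
[251.1, 163.5] 53 [0.4128 0.1719 0.076 ] [0.4139 0.1693 0.059 ]
[456.5, 183.5] 22 [0.5639 0.2023 0.076 ] [0.5765 0.202  0.059 ]
[451.5, 211.5] 10 [0.5702 0.1813 0.076 ] [0.5832 0.1794 0.059 ]
[446.9, 237.5] 16 [0.5763 0.1608 0.076 ] [0.5897 0.1574 0.059 ]
[250.1, 240.2] 44 [0.4297 0.1144 0.076 ] [0.4321 0.1075 0.059 ]
```

View pics/w3.png

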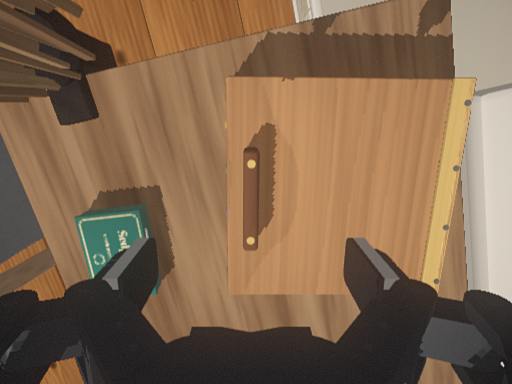

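Screw heads from both wrist places agree at z = 0.076, which confirms the height. Pull centre is (0.4213, 0.1431) and yaw 0.285. Gripping it.

>>> send_rows(motion=[{"dp":[0.003,-0.004,-0.03],"rot":[-0.015,0.012,-0.013],"grip":0.04},{"dp":[0,0,-0.03],"rot":[0,0,0],"grip":0.04},{"dp":[0,0,-0.025],"rot":[0,0,0],"grip":0.04},{"dp":[0,0,-0.01],"rot":[0,0,0],"grip":0.04},{"dp":[0,0,0],"rot":[0,0,0],"grip":0.04}])

```text
clock: 2.8
tcp_pos: [0.4301, 0.1494, 0.0661]
orientation: [-3.103, -0.452, -0.021]
contact_force: [-0.5, -0.1, 0.5]
grip_width: 0.0401
```

```bash
python3 -c "
from h import *
pose()"
```

```text
tcp [0.4301 0.1494 0.0661] yaw 0.289 z [ 0.0127  0.0075 -0.9999] F [-0.5 -0.1  0.5] w 0.0401 t 2.8
```

>>> send_rows(motion=[{"dp":[-0.009,-0.006,-0.004],"rot":[-0.008,0.012,-0.004],"grip":0.04},{"dp":[0,0,-0.005],"rot":[0,0,0],"grip":0.04},{"dp":[0,0,0],"rot":[0,0,0],"grip":0.04}])

```text
clock: 3.18
tcp_pos: [0.4221, 0.1439, 0.0586]
orientation: [-3.109, -0.446, -0.005]
contact_force: [-0.6, -0.1, 0.5]
grip_width: 0.04
```

```bash
python3 -c "
from h import *
pose()"
```

```text
tcp [0.4221 0.1439 0.0586] yaw 0.2849 z [ 0.0032  0.0012 -1.    ] F [-0.6 -0.1  0.5] w 0.04 t 3.175
```

Well aligned; close.

>>> send_rows(motion=[{"dp":[-0.001,-0.001,-0.001],"rot":[0,0,0],"grip":0.005},{"dp":[0,0,0],"rot":[0,0,0],"grip":0.005},{"dp":[0,0,0],"rot":[0,0,0],"grip":0.005},{"dp":[0,0,0],"rot":[0,0,0],"grip":0.005}], grip_force=60)

```text
clock: 3.68
tcp_pos: [0.421, 0.1428, 0.058]
orientation: [-3.109, -0.446, -0.005]
contact_force: [0.2, -0.2, -0.3]
grip_width: 0.0108
```

>>> send_rows(motion=[{"dp":[0.0005,0.0001,0.0062],"rot":[-0.0112,0.0384,0],"grip":0.005},{"dp":[0.0007,0.0002,0.0062],"rot":[-0.0112,0.0384,0],"grip":0.005},{"dp":[0.0009,0.0003,0.0062],"rot":[-0.0112,0.0384,0],"grip":0.005},{"dp":[0.0012,0.0003,0.0062],"rot":[-0.0112,0.0384,0],"grip":0.005},{"dp":[0,0,0],"rot":[0,0,0],"grip":0.005}])

```text
clock: 4.3
tcp_pos: [0.4246, 0.1438, 0.0834]
orientation: [3.078, 0.442, -0.247]
contact_force: [0.2, 0.0, -0.8]
grip_width: 0.0103
```

```bash
python3 -c "
from h import *
pose(); w=grab('scene');cv2.imwrite('pics/s2.png',cv2.resize(w['img'][140:260,80:240],(640,480),interpolation=2)[:,:,::-1])"
```

```text
tcp [0.4246 0.1438 0.0834] yaw 0.285 z [-0.153  -0.0443 -0.9872] F [ 0.2  0.  -0.8] w 0.0103 t 4.3
```

View pics/s2.png

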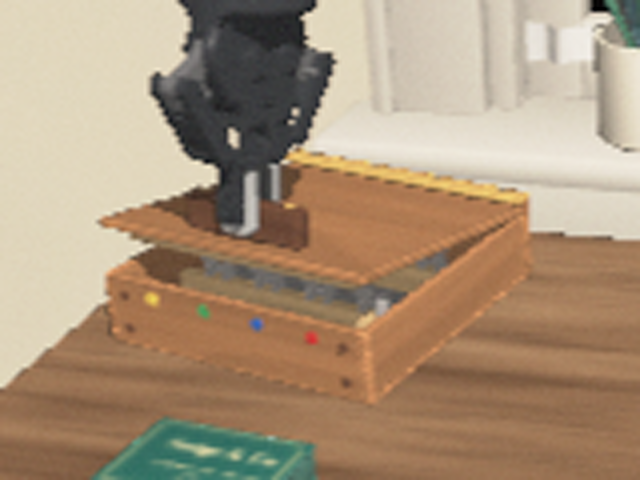

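The lid is tipped 0.159 rad with its back edge still under the strip. Drawing it forward, then lifting and levelling.

>>> send_rows(motion=[{"dp":[-0.0055,-0.0016,0.001],"rot":[0,0,0],"grip":0.005},{"dp":[-0.0055,-0.0016,0.001],"rot":[0,0,0],"grip":0.005},{"dp":[-0.0055,-0.0016,0.001],"rot":[0,0,0],"grip":0.005},{"dp":[0,0,0.01],"rot":[0,0,0],"grip":0.005},{"dp":[0,0,0.02],"rot":[0,0,0],"grip":0.005},{"dp":[0,0,0.03],"rot":[0,0,0],"grip":0.005},{"dp":[0,0,0.03],"rot":[0.0112,-0.0384,0],"grip":0.005},{"dp":[0,0,0.02],"rot":[0.0112,-0.0384,0],"grip":0.005},{"dp":[0,0,0],"rot":[0.0112,-0.0384,0],"grip":0.005},{"dp":[0,0,0],"rot":[0.0112,-0.0384,0],"grip":0.005},{"dp":[0,0,0],"rot":[0,0,0],"grip":0.005}])

```text
clock: 5.72
tcp_pos: [0.4044, 0.1372, 0.2039]
orientation: [-3.107, -0.443, -0.01]
contact_force: [0.4, -1.2, -1.6]
grip_width: 0.0104
```

```bash
python3 -c "
from h import *
pose(); grab('scene','s3')"
```

```text
tcp [0.4044 0.1372 0.2039] yaw 0.2835 z [ 0.0059  0.0043 -1.    ] F [ 0.4 -1.2 -1.6] w 0.0104 t 5.725
```

View pics/s3.png

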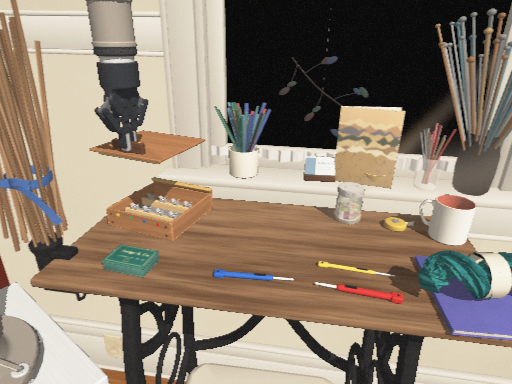

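The lid is in hand, level and clear of the open case. Carrying it to the right.

>>> send_rows(motion=[{"dp":[0.0152,-0.039,0],"rot":[0,0,0],"grip":0.005},{"dp":[0.0152,-0.039,0],"rot":[0,0,0],"grip":0.005},{"dp":[0.0152,-0.039,0],"rot":[0,0,0],"grip":0.005},{"dp":[0.0152,-0.039,0],"rot":[0,0,0],"grip":0.005},{"dp":[0.0152,-0.039,0],"rot":[0,0,0],"grip":0.005},{"dp":[0,0,-0.03],"rot":[0,0,0],"grip":0.005},{"dp":[0,0,-0.04],"rot":[0,0,0],"grip":0.005},{"dp":[0,0,-0.04],"rot":[0,0,0],"grip":0.005},{"dp":[0,0,-0.03],"rot":[0,0,0],"grip":0.005},{"dp":[0,0,0],"rot":[0,0,0],"grip":0.005},{"dp":[0,0,0],"rot":[0,0,0],"grip":0.005}])

```text
clock: 7.15
tcp_pos: [0.4882, -0.0647, 0.0628]
orientation: [-3.108, -0.448, -0.009]
contact_force: [-0.4, -0.1, -0.9]
grip_width: 0.0104
```

```bash
python3 -c "
from h import *
pose()"
```

```text
tcp [ 0.4882 -0.0647  0.0628] yaw 0.2865 z [ 0.0053  0.0027 -1.    ] F [-0.4 -0.1 -0.9] w 0.0104 t 7.15
```

>>> send_rows(motion=[{"dp":[0,0,-0.015],"rot":[-0.003,0.005,0],"grip":0.005},{"dp":[0,0,-0.015],"rot":[0,0,0],"grip":0.005},{"dp":[0,0,-0.008],"rot":[0,0,0],"grip":0.005},{"dp":[0,0,-0.003],"rot":[0,0,0],"grip":0.005},{"dp":[0,0,-0.001],"rot":[0,0,0],"grip":0.005},{"dp":[0,0,0],"rot":[0,0,0],"grip":0.005}])

```text
clock: 7.9
tcp_pos: [0.4903, -0.0644, 0.0203]
orientation: [3.109, 0.45, 0.007]
contact_force: [-0.0, 0.0, -0.6]
grip_width: 0.0108
```

```bash
python3 -c "
from h import *
pose()"
```

```text
tcp [ 0.4903 -0.0644  0.0203] yaw 0.2872 z [ 4.4e-03  2.0e-04 -1.0e+00] F [-0.   0.  -0.6] w 0.0108 t 7.9
```

>>> send_rows(motion=[{"dp":[0,0,-0.001],"rot":[0,0,0],"grip":0.03},{"dp":[0,0,0],"rot":[0,0,0],"grip":0.05},{"dp":[0,0,0],"rot":[0,0,0],"grip":0.05},{"dp":[0,0,0.03],"rot":[0,0,0],"grip":0.05},{"dp":[0,0,0.05],"rot":[0,0,0],"grip":0.05},{"dp":[0,0,0.05],"rot":[0,0,0],"grip":0.05},{"dp":[0,0.05,0.05],"rot":[0,0,0],"grip":0.05},{"dp":[0,0.05,0.03],"rot":[0,0,0],"grip":0.05},{"dp":[0,0.05,0],"rot":[0,0,0],"grip":0.05},{"dp":[0,0.05,0],"rot":[0,0,0],"grip":0.05},{"dp":[0,0.02,0],"rot":[0,0,0],"grip":0.05},{"dp":[0,0,0],"rot":[0,0,0],"grip":0.05},{"dp":[0,0,0],"rot":[0,0,0],"grip":0.05}])

```text
clock: 9.52
tcp_pos: [0.4899, 0.1543, 0.2324]
orientation: [-3.107, -0.443, -0.017]
contact_force: [-0.7, -1.2, -0.0]
grip_width: 0.0502
```

```bash
python3 -c "
from h import *
pose(); w=grab('wrist'); cv2.imwrite('pics/w4.png',cv2.resize(w['img'][:250],(800,391),interpolation=2)[:,:,::-1]); np.savez('w4.npz',**w); g=grab('top','t4')"
```

```text
tcp [0.4899 0.1543 0.2324] yaw 0.2831 z [ 0.0104  0.0043 -0.9999] F [-0.7 -1.2 -0. ] w 0.0502 t 9.525
```

View pics/w4.png

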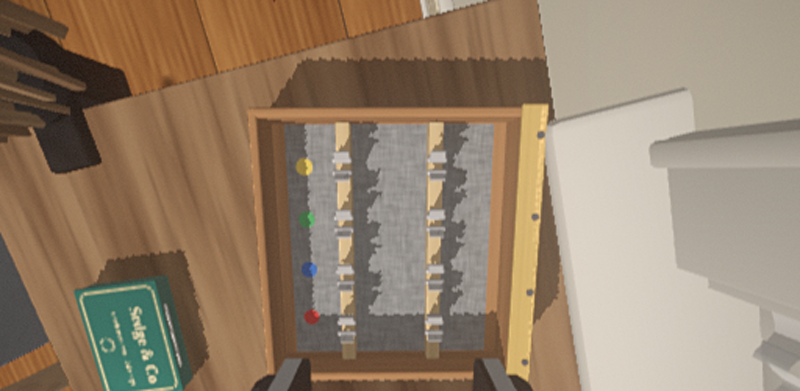

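The wrist view shows the open case. Floor dots are at about (304,167) yellow, (307,219) green, (309,269) blue and (311,317) red in the 1.56x crop, with the rails at columns ~345 and ~434.

```bash
python3 - <<'E'
from h import *
w=dict(np.load('w4.npz'))
s=512/800
D=[]
for c,p in(("yellow",(304,167)),("green",(307,219)),("blue",(309,269)),("red",(311,317))):
    x,y=p[0]*s,p[1]*s; r=[int(x-7),int(y-7),int(x+8),int(y+8)]
    sat=w["hsv"][:,:,1]; m=np.zeros(sat.shape,np.uint8); m[r[1]:r[3],r[0]:r[2]]=(sat[r[1]:r[3],r[0]:r[2]]>120)*255
    b=bl(m,6); b=max(b,key=lambda q:q[1]); X=onz(w,b[0],.005); D.append(X); print(c,b,X.round(4))
D=np.array(D); mu=D.mean(0); v=np.linalg.svd(D-mu)[2][0]; v*=np.sign(v[1]); yaw=np.arctan2(-v[0],v[1]); 
ex=np.array([np.cos(yaw),np.sin(yaw)]);ey=np.array([-np.sin(yaw),np.cos(yaw)])
print("dots yaw",yaw,"mid",mu[:2],"spacing",np.diff(D[:,:2]@ey))
# rails: tan colour in rows; sample
for rx in(345,434):
    for yy in(193,245,297):
        x,y=int(rx*s),int(yy*s); row=w["hsv"][y,x-8:x+9]; print(rx,yy,[tuple(int(k) for k in q) for q in row[::2]])
E
```

```text
yellow ([194.3, 106.3], 83) [0.4128 0.1998 0.005 ]Traceback (most recent call last):
  File "<stdin>", line 8, in <module>
ValueError: max() iterable argument is empty
```

```bash
python3 - <<'E'
from h import *
w=dict(np.load('w4.npz'))
s=512/800
D=[]
for c,p in(("yellow",(304,167)),("green",(307,219)),("blue",(309,269)),("red",(311,317))):
    x,y=p[0]*s,p[1]*s; r=[int(x-8),int(y-8),int(x+9),int(y+9)]
    im=w["img"].astype(int); sat=im.max(2)-im.min(2); m=np.zeros(sat.shape,np.uint8); q=sat[r[1]:r[3],r[0]:r[2]]; m[r[1]:r[3],r[0]:r[2]]=(q>q.max()*.55)*255
    b=bl(m,4); b=max(b,key=lambda q:q[1]); X=onz(w,b[0],.005); D.append(X); print(c,b,X.round(4))
D=np.array(D); mu=D.mean(0); v=np.linalg.svd(D-mu)[2][0]; v*=np.sign(v[1]); yaw=np.arctan2(-v[0],v[1]); 
ex=np.array([np.cos(yaw),np.sin(yaw)]);ey=np.array([-np.sin(yaw),np.cos(yaw)])
print("dots yaw",yaw,"mid",mu[:2],"spacing",np.diff(D[:,:2]@ey))
m=cv2.inRange(w["hsv"],(14,70,160),(24,160,255)); 
for rx in(345,434):
    P=[]
    for yy in range(130,340,3):
        x,y=int(rx*s),int(yy*s); r=np.flatnonzero(m[y,x-9:x+10])
        if 5<len(r)<13: P.append((x-9+r.mean(),y))
    X=np.array([onz(w,p,.024) for p in P])
    if len(X): print(rx,len(X),"x along ex",np.median(X[:,:2]@ex), "proj mid", (mu[:2]@ey))
X=onz(w,(251*s,110*s),.046);print("FL corner outer",X, X[:2]@ex,X[:2]@ey)
E
```

```text
yellow ([194.6, 106.3], 85) [0.4132 0.1999 0.005 ]
green ([198.5, 139.6], 25) [0.4264 0.1646 0.005 ]
blue ([200.0, 172.0], 28) [0.4373 0.1276 0.005 ]
red ([199.2, 202.0], 56) [0.4454 0.0907 0.005 ]
dots yaw 0.2874096192779647 mid [0.43058181 0.14571623] spacing [-0.03760739 -0.03860058 -0.03764428]
345 21 x along ex 0.48229371681282124 proj mid 0.01768253596934392
434 22 x along ex 0.5450089942202268 proj mid 0.01768253596934392
FL corner outer [0.37951519 0.22543406 0.046     ] 0.42785157843563393 0.10860625176073249
```

Dots are 38 mm apart, yaw is 0.287 and the case centre is (0.488, 0.163); that agrees with the pull measurement to 1 mm. Now over to the hooks.

>>> send_rows(motion=[{"dp":[0.006,-0.054,0],"rot":[0,0.004,0.017],"grip":0.03},{"dp":[0.006,-0.054,0],"rot":[0,0.004,0.017],"grip":0.03},{"dp":[0.006,-0.054,0],"rot":[0,0,0.017],"grip":0.03},{"dp":[0.006,-0.054,0],"rot":[0,0,0.017],"grip":0.03},{"dp":[0.006,-0.054,0],"rot":[0,0,0.017],"grip":0.03},{"dp":[0.006,-0.054,0],"rot":[0,0,0.017],"grip":0.03},{"dp":[0.006,-0.054,0],"rot":[0,0,0.017],"grip":0.03},{"dp":[0.006,-0.054,0],"rot":[0,0,0.017],"grip":0.03},{"dp":[0,0,0],"rot":[0,0,0],"grip":0.03},{"dp":[0,0,0],"rot":[0,0,0],"grip":0.03},{"dp":[0,0,0],"rot":[0,0,0],"grip":0.03}])

```text
clock: 11.0
tcp_pos: [0.5312, -0.3021, 0.2335]
orientation: [-3.074, -0.635, -0.006]
contact_force: [0.1, 0.5, 0.3]
grip_width: 0.0306
```

```bash
python3 -c "
from h import *
pose(); w=grab('wrist','w5'); np.savez('w5.npz',**w)"
```

```text
tcp [ 0.5312 -0.3021  0.2335] yaw 0.4075 z [ 0.0032  0.0039 -1.    ] F [0.1 0.5 0.3] w 0.0306 t 11.0
```

View pics/w5.png

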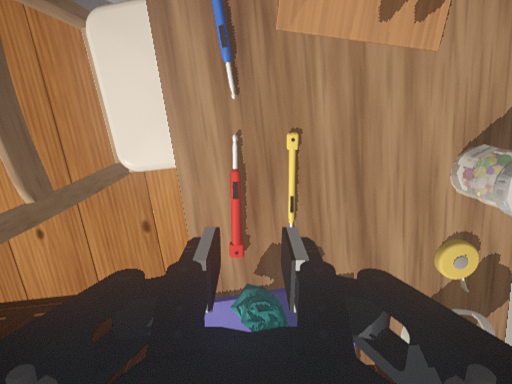

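The wrist view shows red lying from its tip (235,134) to its tail (237,257). Yellow has its tail at (293,135) with the shaft pointing down the image behind the finger, and blue is at the top, from (217,0) to its tip (235,97).

```bash
cat >> h.py <<'E'
HL={"yellow":.075,"green":.076,"blue":.077,"red":.078}; HR={"yellow":.004,"green":.00475,"blue":.0055,"red":.00625}
WR={"yellow":[((22,140,90),(33,255,255))],"red":[((0,150,70),(6,255,255)),((172,150,70),(180,255,255))],"blue":[((104,130,60),(122,255,255))]}
def hook(w,c,roi):
    x0,y0,x1,y1=roi; m=np.zeros(w["hsv"].shape[:2],np.uint8)
    m[y0:y1,x0:x1]=sum(cv2.inRange(w["hsv"],a,b) for a,b in WR[c])[y0:y1,x0:x1]
    m=cv2.morphologyEx(m,cv2.MORPH_OPEN,np.ones((2,2)))
    p=np.argwhere(m>0)[:,::-1].astype(float); X=np.array([onz(w,q,HR[c]) for q in p])[:,:2]
    vx,vy,a,b=cv2.fitLine(X.astype(np.float32),cv2.DIST_HUBER,0,.001,.001).ravel(); d=np.array([vx,vy]);mu=np.array([a,b])
    t=(X-mu)@d; s=np.abs((X-mu)@[-d[1],d[0]])
    lo,hi=np.percentile(t,[.5,99.5]); 
    # tail = wider end
    if s[t>hi-.018].mean()>s[t<lo+.018].mean(): d=-d; lo,hi=-hi,-lo
    o=mu+d*(lo+HL[c]); print(c,len(p),"coloured len",round(hi-lo,4),"origin",o.round(4),"dir",np.arctan2(d[1],d[0]).round(4),"tail px",proj(w,np.r_[mu+d*lo,HR[c]]).round(1)); return o,d,mu+d*lo
E
python3 - <<'E'
from h import *
w=dict(np.load('w5.npz'))
hook(w,"red",(222,150,250,265))
o,d,tl=hook(w,"yellow",(282,125,304,225))
hook(w,"blue",(205,0,240,80))
g=grab("top")
b=blob(mask(g,"yellow",(310,180,380,215))); print(b[2]); print("tail height",tri(w,proj(w,np.r_[tl,.004]),g,b[2]))
E
```

```text
red 854 coloured len 0.1148 origin [ 0.5347 -0.3511] dir 1.985 tail px [237.5 258. ]
yellow 319 coloured len 0.1078 origin [ 0.5974 -0.3179] dir -1.1321 tail px [294.  133.9]
blue 359 coloured len 0.0617 origin [ 0.4713 -0.2215] dir -1.0052 tail px [ 2.161e+02 -2.000e-01]
[321.01460013 207.03453303]
tail height (array([ 0.56354681, -0.24888451,  0.01072585]), np.float64(0.0026126147782209405))
```

>>> send_rows(motion=[{"dp":[0.033,-0.008,-0.04],"rot":[-0.004,0.003,0.016],"grip":0.03},{"dp":[0.033,-0.008,-0.04],"rot":[0,0,0.016],"grip":0.03},{"dp":[0,0,-0.04],"rot":[0,0,0],"grip":0.03},{"dp":[0,0,0],"rot":[0,0,0],"grip":0.03},{"dp":[0,0,0],"rot":[0,0,0],"grip":0.03},{"dp":[0,0,0],"rot":[0,0,0],"grip":0.03}])

```text
clock: 11.85
tcp_pos: [0.6042, -0.3117, 0.1154]
orientation: [3.061, 0.703, 0.014]
contact_force: [-0.7, -1.1, -0.1]
grip_width: 0.03
```

```bash
python3 - <<'E'
from h import *
pose(); w=grab("wrist"); cv2.imwrite("pics/w6.png",w["img"][:,:,::-1]); w5=dict(np.load('w5.npz'))
p=proj(w,np.r_[.5656,-.250,.004]).astype(int); print(p)
o,d,tl=hook(w,"yellow",(max(p[0]-40,0),max(p[1]-40,0),p[0]+40,384))
print(tri(w,proj(w,np.r_[tl,.004]),w5,(294,133.9)))
E
```

```text
tcp [ 0.6042 -0.3117  0.1154] yaw 0.4513 z [ 0.0088  0.0014 -1.    ] F [-0.7 -1.1 -0.1] w 0.03 t 11.85
[239  95]
yellow 426 coloured len 0.1118 origin [ 0.5971 -0.3168] dir -1.1497 tail px [241.1  94.1]
(array([ 0.56617544, -0.2491625 ,  0.00109819]), np.float64(0.0017513777794303516))
```

>>> send_rows(motion=[{"dp":[-0.007,-0.005,-0.04],"rot":[-0.001,0.009,-0.028],"grip":0.03},{"dp":[0,0,-0.035],"rot":[0,0,0],"grip":0.03},{"dp":[0,0,-0.01],"rot":[0,0,0],"grip":0.03},{"dp":[0,0,0],"rot":[0,0,0],"grip":0.03},{"dp":[0,0,0],"rot":[0,0,0],"grip":0.03}])

```text
clock: 12.52
tcp_pos: [0.6019, -0.3196, 0.0378]
orientation: [3.064, 0.657, 0.019]
contact_force: [0.1, 0.1, 0.4]
grip_width: 0.0301
```

```bash
python3 -c "
from h import *
pose()"
```

```text
tcp [ 0.6019 -0.3196  0.0378] yaw 0.4225 z [ 0.0132 -0.005  -0.9999] F [0.1 0.1 0.4] w 0.0301 t 12.525
```

>>> send_rows(motion=[{"dp":[-0.005,0.003,-0.018],"rot":[0.005,0.013,-0.002],"grip":0.03},{"dp":[0,0,-0.012],"rot":[0,0,0],"grip":0.03},{"dp":[0,0,0],"rot":[0,0,0],"grip":0.03},{"dp":[0,0,0],"rot":[0,0,0],"grip":0.03}])

```text
clock: 13.02
tcp_pos: [0.5976, -0.3167, 0.0074]
orientation: [3.072, 0.656, 0.002]
contact_force: [0.7, 0.5, -0.3]
grip_width: 0.0303
```

```bash
python3 -c "
from h import *
pose()"
```

```text
tcp [ 0.5976 -0.3167  0.0074] yaw 0.4207 z [ 1.6e-03 -4.0e-04 -1.0e+00] F [ 0.7  0.5 -0.3] w 0.0303 t 13.025
```

>>> send_rows(motion=[{"dp":[-0.0005,0,-0.0052],"rot":[0,0,0],"grip":0.03},{"dp":[0,0,0],"rot":[0,0,0],"grip":0.002},{"dp":[0,0,0],"rot":[0,0,0],"grip":0.002},{"dp":[0,0,0],"rot":[0,0,0],"grip":0.002},{"dp":[0,0,0],"rot":[0,0,0],"grip":0.002}], grip_force=80)

```text
clock: 13.65
tcp_pos: [0.5975, -0.3171, 0.0027]
orientation: [3.071, 0.655, 0.004]
contact_force: [0.1, 0.0, 0.0]
grip_width: 0.0038
```

```bash
python3 -c "
from h import *
pose()"
```

```text
tcp [ 0.5975 -0.3171  0.0027] yaw 0.4205 z [ 2.8e-03 -9.0e-04 -1.0e+00] F [0.1 0.  0. ] w 0.0038 t 13.65
```

>>> send_rows(motion=[{"dp":[0,0,0.01],"rot":[0,0,0],"grip":0.002},{"dp":[0,0,0.03],"rot":[0,0,0],"grip":0.002},{"dp":[0,0,0.04],"rot":[0,0,0],"grip":0.002},{"dp":[0,0,0],"rot":[0,0,0],"grip":0.002}])

```text
clock: 14.15
tcp_pos: [0.5974, -0.3174, 0.0866]
orientation: [3.071, 0.655, 0.004]
contact_force: [-1.0, -0.5, -0.4]
grip_width: 0.0042
```

```bash
python3 -c "
from h import *
pose(); w=grab('wrist','w7')"
```

```text
tcp [ 0.5974 -0.3174  0.0866] yaw 0.42 z [ 0.0031 -0.0014 -1.    ] F [-1.  -0.5 -0.4] w 0.0042 t 14.15
```

View pics/w7.png

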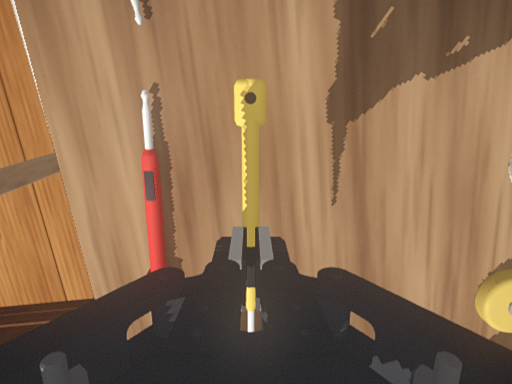

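The yellow hook is held straight in the fingers. Carrying it to clip 1.

>>> send_rows(motion=[{"dp":[-0.0126,0.0535,0.005],"rot":[0,0,0.144],"grip":0.002},{"dp":[-0.0126,0.0535,0.005],"rot":[0,0,0.144],"grip":0.002},{"dp":[-0.0126,0.0535,0.005],"rot":[0,0,0.144],"grip":0.002},{"dp":[-0.0126,0.0535,0.005],"rot":[0,0,0.144],"grip":0.002},{"dp":[-0.0126,0.0535,0.005],"rot":[0,0,0.144],"grip":0.002},{"dp":[-0.0126,0.0535,0.005],"rot":[0,0,0.144],"grip":0.002},{"dp":[-0.0126,0.0535,0],"rot":[0,0,0.144],"grip":0.002},{"dp":[-0.0126,0.0535,0],"rot":[0,0,0.144],"grip":0.002},{"dp":[-0.0126,0.0535,0],"rot":[0,0,0.144],"grip":0.002},{"dp":[-0.0126,0.0535,0],"rot":[0,0,0.144],"grip":0.002},{"dp":[0,0,0],"rot":[0,0,0],"grip":0.002},{"dp":[0,0,0],"rot":[0,0,0],"grip":0.002}])

```text
clock: 15.7
tcp_pos: [0.4565, 0.2342, 0.1089]
orientation: [-1.813, -2.564, 0.013]
contact_force: [0.4, -0.7, 0.3]
grip_width: 0.0037
```

```bash
python3 -c "
from h import *
pose()"
```

```text
tcp [0.4565 0.2342 0.1089] yaw 1.9107 z [-0.0056 -0.0062 -1.    ] F [ 0.4 -0.7  0.3] w 0.0037 t 15.7
```

>>> send_rows(motion=[{"dp":[0.0152,-0.0168,-0.015],"rot":[0.006,-0.006,-0.054],"grip":0.002},{"dp":[0,0,-0.01],"rot":[0,0,0],"grip":0.002},{"dp":[0,0,0],"rot":[0,0,0],"grip":0.002},{"dp":[0,0,0],"rot":[0,0,0],"grip":0.002}])

```text
clock: 16.2
tcp_pos: [0.4717, 0.2138, 0.0826]
orientation: [-1.891, -2.509, 0.003]
contact_force: [-1.0, 1.1, -0.1]
grip_width: 0.0037
```

```bash
python3 -c "
from h import *
pose(); w=grab('wrist'); np.savez('w8.npz',**w); g=grab('scene')
cv2.imwrite('pics/w8.png',np.hstack([w['img'][:300,80:432],cv2.resize(g['img'][165:240,100:220],(448,280),interpolation=2)[:300] if 0 else cv2.copyMakeBorder(cv2.resize(g['img'][165:240,100:220],(448,280),interpolation=2),0,20,0,0,0)])[:,:,::-1])"
```

```text
tcp [0.4717 0.2138 0.0826] yaw 1.8501 z [-0.0014 -0.0017 -1.    ] F [-1.   1.1 -0.1] w 0.0037 t 16.2
```

View pics/w8.png

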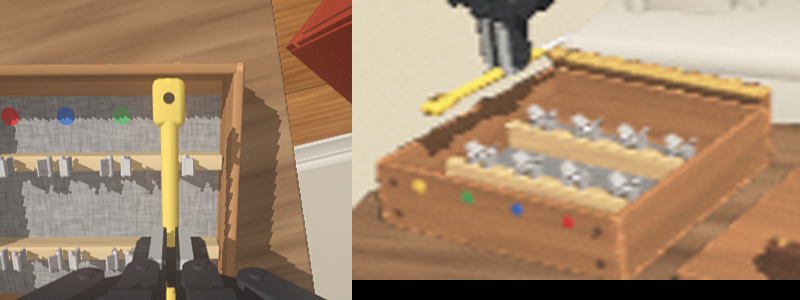

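The hook lies over clip 1. Red, blue and green floor dots show at about (90,115), (146,115) and (202,115) in full-image pixels. Re-measuring the clip line from here.

```bash
python3 - <<'E'
from h import *
w=dict(np.load('w8.npz')); w4=dict(np.load('w4.npz'))
yaw=.287; ex=np.array([np.cos(yaw),np.sin(yaw)]);ey=np.array([-np.sin(yaw),np.cos(yaw)])
im=w["img"].astype(int); sat=im.max(2)-im.min(2)
Q={"red":(199.2,202.0),"blue":(200.,172.),"green":(198.5,139.6)}
for c,(x,y) in {"red":(90,115),"blue":(146,115),"green":(202,115)}.items():
    m=np.zeros(sat.shape,np.uint8); q=sat[y-12:y+13,x-12:x+13]; m[y-12:y+13,x-12:x+13]=(q>q.max()*.5)*255
    b=max(bl(m,4),key=lambda q:q[1]); X=onz(w,b[0],.005)[:2]; T=tri(w,b[0],w4,Q[c])
    print(c,b,"ex,ey",(X@ex).round(4),(X@ey).round(4),"tri z",T[0][2].round(4),T[1].round(4))
# jaws: bright, low saturation on the front rail rows
m=((w["hsv"][:,:,1]<40)&(w["hsv"][:,:,2]>150)).astype(np.uint8)*255; z=np.zeros_like(m); z[150:185,80:310]=m[150:185,80:310]
for b in bl(z,12):
    print("jaw",b,"ey at z=.036:",(onz(w,b[0],.036)[:2]@ey).round(4))
# front rail rows: tan
t=cv2.inRange(w["hsv"],(14,60,150),(26,160,255)); 
for x in (170,208-30,225,270): 
    r=np.flatnonzero(t[140:185,x])+140
    if len(r): print("rail",x,r.min(),r.max(),"ex",(onz(w,(x,(r.min()+r.max())/2),.024)[:2]@ex).round(4))
o,d,tl=hook(w,"yellow",(225,75,275,225))
# hook seen at its true height
z0=get_obs()["tcp_pos"][2]
HR["yellow"]=z0+.0013; o,d,tl=hook(w,"yellow",(225,75,275,225)); print("hook ex,ey",o@ex,o@ey,"tail",tl@ex,tl@ey)
E
```

```text
red ([89.7, 116.2], 236) ex,ey 0.4528 -0.0394 tri z 0.0057 0.0003
blue ([145.2, 116.2], 193) ex,ey 0.4531 -0.0014 tri z -0.0044 0.0014
green ([201.1, 115.6], 210) ex,ey 0.4529 0.0368 tri z -0.0078 0.0011
jaw ([160.2, 150.7], 315) ey at z=.036: 0.0159
jaw ([278.0, 150.0], 39) ey at z=.036: 0.0871
jaw ([189.4, 164.7], 76) ey at z=.036: 0.0331
jaw ([204.8, 166.2], 179) ey at z=.036: 0.0425
jaw ([266.8, 165.6], 213) ey at z=.036: 0.0804
jaw ([81.6, 168.3], 79) ey at z=.036: -0.0332
jaw ([128.1, 165.4], 68) ey at z=.036: -0.0045
jaw ([142.8, 166.5], 150) ey at z=.036: 0.0045
jaw ([117.3, 168.4], 23) ey at z=.036: -0.0113
jaw ([180.0, 168.0], 30) ey at z=.036: 0.0272
jaw ([263.4, 182.2], 49) ey at z=.036: 0.0784
jaw ([107.0, 182.6], 28) ey at z=.036: -0.0187
jaw ([156.6, 182.9], 45) ey at z=.036: 0.0121
jaw ([208.2, 182.3], 61) ey at z=.036: 0.0441
jaw ([233.3, 182.0], 14) ey at z=.036: 0.0597
rail 170 153 169 ex 0.481
rail 178 153 170 ex 0.4814
rail 225 152 169 ex 0.4809
rail 270 152 157 ex 0.4772
yellow 632 coloured len 0.1038 origin [0.4629 0.214 ] dir 0.2588 tail px [258.8  79.1]
yellow 632 coloured len 0.0661 origin [0.4698 0.214 ] dir 0.2588 tail px [258.8  79.1]
hook ex,ey 0.5111934817929816 0.0722413229121587 tail 0.43622324414487734 0.07435407318139621
```

Both views agree on the dot line (clip centre line y = 0.0177, 38 mm spacing, dot height near the floor). Small correction, then down.

>>> send_rows(motion=[{"dp":[-0.0009,0.0029,-0.015],"rot":[0.001,-0.001,0.01],"grip":0.002},{"dp":[0,0,-0.015],"rot":[0,0,0],"grip":0.002},{"dp":[0,0,0],"rot":[0,0,0],"grip":0.002},{"dp":[0,0,0],"rot":[0,0,0],"grip":0.002}])

```text
clock: 16.8
tcp_pos: [0.4702, 0.2182, 0.0506]
orientation: [-1.874, -2.521, 0.0]
contact_force: [0.0, 0.4, 0.2]
grip_width: 0.0037
```

```bash
cat >> h.py <<'E'
def cs():
    o,R=pose(); p=o["tcp_pos"]; y=.287; d=p[:2]-[.4874,.1624]; print("case x,y",round(d@[np.cos(y),np.sin(y)],4),round(d@[-np.sin(y),np.cos(y)],4))
E
python3 -c "
from h import *
cs()"
```

```text
tcp [0.4702 0.2182 0.0506] yaw 1.8631 z [-3.e-04  0.e+00 -1.e+00] F [0.  0.4 0.2] w 0.0037 t 16.8
case x,y -0.0007 0.0583
```

>>> send_rows(motion=[{"dp":[0.0004,-0.0014,-0.006],"rot":[0,0,0],"grip":0.002},{"dp":[0,0,-0.006],"rot":[0,0,0],"grip":0.002},{"dp":[0,0,-0.004],"rot":[0,0,0],"grip":0.002},{"dp":[0,0,-0.004],"rot":[0,0,0],"grip":0.002}])

```text
clock: 17.3
tcp_pos: [0.4715, 0.2183, 0.0303]
orientation: [-1.874, -2.522, -0.005]
contact_force: [-0.9, 1.2, -1.2]
grip_width: 0.004
```

```bash
python3 -c "
from h import *
cs()"
```

```text
tcp [0.4715 0.2183 0.0303] yaw 1.8635 z [ 0.0019  0.0027 -1.    ] F [-0.9  1.2 -1.2] w 0.004 t 17.3
case x,y 0.0006 0.0581
```

>>> send_rows(motion=[{"dp":[0,0,-0.003],"rot":[0,0,0],"grip":0.002},{"dp":[0,0,-0.002],"rot":[0,0,0],"grip":0.002},{"dp":[0,0,-0.002],"rot":[0,0,0],"grip":0.002}])

```text
clock: 17.68
tcp_pos: [0.4717, 0.2183, 0.0257]
orientation: [-1.873, -2.521, -0.005]
contact_force: [-10.1, -2.4, 36.0]
grip_width: 0.0041
```

```bash
python3 -c "
from h import *
cs()"
```

```text
tcp [0.4717 0.2183 0.0257] yaw 1.8636 z [ 9.0e-04  3.1e-03 -1.0e+00] F [-10.1  -2.4  36. ] w 0.0041 t 17.675
case x,y 0.0008 0.058
```

>>> send_rows(motion=[{"dp":[0,0,0.0015],"rot":[0,0,0],"grip":0.024},{"dp":[0,0,0],"rot":[0,0,0],"grip":0.024},{"dp":[0,0,0],"rot":[0,0,0],"grip":0.024},{"dp":[0,0,0.02],"rot":[0,0,0],"grip":0.024},{"dp":[0,0,0.05],"rot":[0,0,0],"grip":0.024},{"dp":[0,-0.03,0.05],"rot":[0,0,0],"grip":0.024},{"dp":[0,-0.03,0.03],"rot":[0,0,0],"grip":0.024},{"dp":[0,0,0],"rot":[0,0,0],"grip":0.024}])

```text
clock: 18.68
tcp_pos: [0.4708, 0.1546, 0.1798]
orientation: [-1.874, -2.521, 0.002]
contact_force: [-0.4, 0.2, -0.8]
grip_width: 0.024
```

```bash
python3 - <<'E'
from h import *
cs(); w=grab("wrist"); np.savez("w9.npz",**w)
cv2.imwrite("pics/w9.png",w["img"][:,:,::-1])
E
```

```text
tcp [0.4708 0.1546 0.1798] yaw 1.8635 z [-1.e-03 -7.e-04 -1.e+00] F [-0.4  0.2 -0.8] w 0.024 t 18.675
case x,y -0.0181 -0.0028
```

View pics/w9.png

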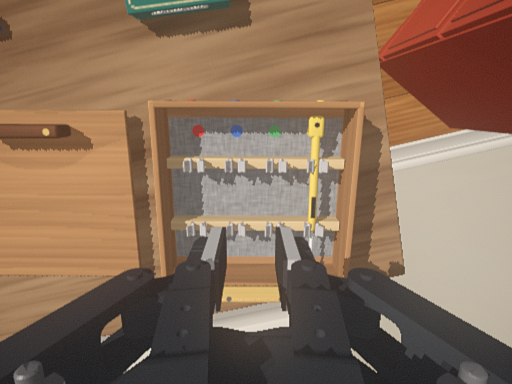

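Yellow sits straight in clip 1, tail at (316,127), passing both jaws at (315,165) and (313,228). Next, blue.

>>> send_rows(motion=[{"dp":[-0.0034,-0.041,0],"rot":[0,0,-0.162],"grip":0.03},{"dp":[-0.0034,-0.041,0],"rot":[0,0,-0.162],"grip":0.03},{"dp":[-0.0034,-0.041,0],"rot":[0,0,-0.162],"grip":0.03},{"dp":[-0.0034,-0.041,0],"rot":[0,0,-0.162],"grip":0.03},{"dp":[-0.0034,-0.041,0],"rot":[0,0,-0.162],"grip":0.03},{"dp":[-0.0034,-0.041,0],"rot":[0,0,-0.162],"grip":0.03},{"dp":[-0.0034,-0.041,0],"rot":[0,0,-0.162],"grip":0.03},{"dp":[-0.0034,-0.041,0],"rot":[0,0,-0.162],"grip":0.03},{"dp":[0,0,0],"rot":[0,0,0],"grip":0.03},{"dp":[0,0,0],"rot":[0,0,0],"grip":0.03}])

```text
clock: 19.98
tcp_pos: [0.4375, -0.1704, 0.166]
orientation: [-3.016, -0.844, 0.027]
contact_force: [0.1, -0.5, -0.5]
grip_width: 0.0298
```

```bash
python3 - <<'E'
from h import *
pose(); w9=dict(np.load("w9.npz")); y=.287
HR["yellow"]=.028; o,d,t=hook(w9,"yellow",(300,110,330,222)); q=o-[.4874,.1624]; print("yellow in case",q@[np.cos(y),np.sin(y)],q@[-np.sin(y),np.cos(y)])
w=grab("wrist","w10"); np.savez("w10.npz",**w)
p=proj(w,np.r_[.402,-.112,.0055]).astype(int); q=proj(w,np.r_[.455,-.195,.0055]).astype(int); print(p,q)
print([b for b in bl(sum(cv2.inRange(w["hsv"],a,b) for a,b in WR["blue"]),40)])
E
```

```text
tcp [ 0.4375 -0.1704  0.166 ] yaw 0.5459 z [-0.0196  0.005  -0.9998] F [ 0.1 -0.5 -0.5] w 0.0298 t 19.975
yellow 178 coloured len 0.0721 origin [0.4705 0.2194] dir 0.2807 tail px [320.9 117. ]
yellow in case -9.226597500726027e-05 0.05950234290546039
[252 105] [254 205]
[([253.2, 149.3], 992)]
```

```bash
python3 - <<'E'
from h import *
w=dict(np.load("w10.npz")); o,d,t=hook(w,"blue",(230,80,280,230)); g=grab("top")
b=blob(mask(g,"blue",(250,230,330,280))); print(b[2],"height",tri(w,proj(w,np.r_[t,.0055]),g,b[2]))
E
```

```text
blue 981 coloured len 0.113 origin [ 0.4447 -0.1782] dir -1.004 tail px [253.5 107. ]
[266.75492316 268.25441735] height (array([ 0.40313471, -0.11257652,  0.01193803]), np.float64(0.0016342605369288425))
```

>>> send_rows(motion=[{"dp":[0.007,-0.008,-0.04],"rot":[-0.005,-0.02,0.021],"grip":0.032},{"dp":[0,0,-0.045],"rot":[0,0,0],"grip":0.032},{"dp":[0,0,-0.035],"rot":[0,0,0],"grip":0.032},{"dp":[0,0,0],"rot":[0,0,0],"grip":0.032},{"dp":[0,0,0],"rot":[0,0,0],"grip":0.032}])

```text
clock: 20.7
tcp_pos: [0.4484, -0.1723, 0.0441]
orientation: [-3.009, -0.901, -0.009]
contact_force: [-0.0, -0.3, -1.1]
grip_width: 0.0321
```

```bash
python3 -c "
from h import *
pose()"
```

```text
tcp [ 0.4484 -0.1723  0.0441] yaw 0.5818 z [ 0.0052  0.0021 -1.    ] F [-0.  -0.3 -1.1] w 0.0321 t 20.7
```

Delta (−0.004, −0.006), yaw −0.015, z to about 0.003.

>>> send_rows(motion=[{"dp":[-0.004,-0.006,-0.018],"rot":[-0.002,0.005,-0.015],"grip":0.032},{"dp":[0,0,-0.016],"rot":[0,0,0],"grip":0.032},{"dp":[0,0,0],"rot":[0,0,0],"grip":0.032},{"dp":[0,0,0],"rot":[0,0,0],"grip":0.032}])

```text
clock: 21.2
tcp_pos: [0.4462, -0.1787, 0.0102]
orientation: [3.014, 0.878, 0.006]
contact_force: [-0.2, -0.0, 0.9]
grip_width: 0.0319
```

```bash
python3 -c "
from h import *
pose()"
```

```text
tcp [ 0.4462 -0.1787  0.0102] yaw 0.5668 z [ 4.5e-03 -6.0e-04 -1.0e+00] F [-0.2 -0.   0.9] w 0.0319 t 21.2
```

>>> send_rows(motion=[{"dp":[-0.0012,0.0005,-0.0077],"rot":[0,0.004,0],"grip":0.032},{"dp":[0,0,0],"rot":[0,0,0],"grip":0.032},{"dp":[0,0,0],"rot":[0,0,0],"grip":0.002},{"dp":[0,0,0],"rot":[0,0,0],"grip":0.002},{"dp":[0,0,0],"rot":[0,0,0],"grip":0.002},{"dp":[0,0,0],"rot":[0,0,0],"grip":0.002}])

```text
clock: 21.95
tcp_pos: [0.4455, -0.1783, 0.0028]
orientation: [3.015, 0.878, 0.002]
contact_force: [-0.3, 0.7, -0.6]
grip_width: 0.007
```

```bash
python3 -c "
from h import *
pose()"
```

```text
tcp [ 0.4455 -0.1783  0.0028] yaw 0.567 z [ 1.7e-03 -7.0e-04 -1.0e+00] F [-0.3  0.7 -0.6] w 0.007 t 21.95
```

>>> send_rows(motion=[{"dp":[0,0,0.02],"rot":[0,0,0],"grip":0.002},{"dp":[0,0,0.04],"rot":[0,0,0],"grip":0.002},{"dp":[0,0,0.04],"rot":[0,0,0],"grip":0.002},{"dp":[0.0059,0.0403,0.01],"rot":[0,0,0.161],"grip":0.002},{"dp":[0.0059,0.0403,0],"rot":[0,0,0.161],"grip":0.002},{"dp":[0.0059,0.0403,0],"rot":[0,0,0.161],"grip":0.002},{"dp":[0.0059,0.0403,0],"rot":[0,0,0.161],"grip":0.002},{"dp":[0.0059,0.0403,0],"rot":[0,0,0.161],"grip":0.002},{"dp":[0.0059,0.0403,0],"rot":[0,0,0.161],"grip":0.002},{"dp":[0.0059,0.0403,0],"rot":[0,0,0.161],"grip":0.002},{"dp":[0.0059,0.0403,0],"rot":[0,0,0.161],"grip":0.002},{"dp":[0,0,0],"rot":[0,0,0],"grip":0.002},{"dp":[0,0,0],"rot":[0,0,0],"grip":0.002}])

```text
clock: 23.58
tcp_pos: [0.4928, 0.1537, 0.1171]
orientation: [1.834, 2.547, 0.011]
contact_force: [-0.2, 0.1, -1.6]
grip_width: 0.0074
```

```bash
python3 -c "
from h import *
cs()"
```

```text
tcp [0.4928 0.1537 0.1171] yaw 1.8935 z [ 0.0061  0.004  -1.    ] F [-0.2  0.1 -1.6] w 0.0074 t 23.575
case x,y 0.0027 -0.0099
```

>>> send_rows(motion=[{"dp":[0,-0.0095,-0.02],"rot":[-0.004,0.006,-0.0355],"grip":0.002},{"dp":[0,0,-0.025],"rot":[0,0,0],"grip":0.002},{"dp":[0,0,-0.01],"rot":[0,0,0],"grip":0.002},{"dp":[0,0,0],"rot":[0,0,0],"grip":0.002},{"dp":[0,0,0],"rot":[0,0,0],"grip":0.002}])

```text
clock: 24.2
tcp_pos: [0.4933, 0.1388, 0.062]
orientation: [1.894, 2.504, -0.001]
contact_force: [0.1, -0.3, 0.1]
grip_width: 0.0075
```

```bash
python3 -c "
from h import *
cs(); w=grab('wrist'); y=.287
z=get_obs()['tcp_pos'][2]; HR['blue']=z+.0028
p=proj(w,np.r_[.4929-.06*np.cos(y),.1442-.06*np.sin(y),z]).astype(int);print(p)
o,d,t=hook(w,'blue',(p[0]-30,20,p[0]+30,215)); q=t-[.4874,.1624]; print('tail in case',q@[np.cos(y),np.sin(y)],q@[-np.sin(y),np.cos(y)])
"
```

```text
tcp [0.4933 0.1388 0.062 ] yaw 1.8462 z [ 0.0016 -0.0017 -1.    ] F [ 0.1 -0.3  0.1] w 0.0075 t 24.2
case x,y -0.001 -0.0243
[263 121]
blue 3594 coloured len 0.0635 origin [0.4914 0.1356] dir 0.2508 tail px [252.   71.2]
tail in case -0.0807036525934052 -0.024062776982710588
```

>>> send_rows(motion=[{"dp":[-0.0005,0.0052,-0.008],"rot":[0,0,0.012],"grip":0.002},{"dp":[0,0,-0.004],"rot":[0,0,0],"grip":0.002},{"dp":[0,0,0],"rot":[0,0,0],"grip":0.002},{"dp":[0,0,0],"rot":[0,0,0],"grip":0.002}])

```text
clock: 24.75
tcp_pos: [0.4935, 0.1452, 0.0503]
orientation: [1.876, 2.516, 0.003]
contact_force: [-0.6, 0.5, -1.0]
grip_width: 0.0073
```

```bash
python3 -c "
from h import *
cs()"
```

```text
tcp [0.4935 0.1452 0.0503] yaw 1.8599 z [ 3.6e-03 -5.0e-04 -1.0e+00] F [-0.6  0.5 -1. ] w 0.0073 t 24.75
case x,y 0.001 -0.0182
```

Within 1 mm; press.

>>> send_rows(motion=[{"dp":[0.0002,-0.0006,-0.006],"rot":[0,0.003,0],"grip":0.002},{"dp":[0,0,-0.006],"rot":[0,0,0],"grip":0.002},{"dp":[0,0,-0.005],"rot":[0,0,0],"grip":0.002},{"dp":[0,0,-0.004],"rot":[0,0,0],"grip":0.002},{"dp":[0,0,-0.002],"rot":[0,0,0],"grip":0.002}])

```text
clock: 25.38
tcp_pos: [0.4941, 0.1458, 0.0262]
orientation: [1.878, 2.519, 0.002]
contact_force: [-4.7, -0.2, 18.9]
grip_width: 0.0071
```

```bash
python3 -c "
from h import *
cs()"
```

```text
tcp [0.4941 0.1458 0.0262] yaw 1.8604 z [ 0.001   0.0011 -1.    ] F [-4.7 -0.2 18.9] w 0.0071 t 25.375
case x,y 0.0017 -0.0178
```

>>> send_rows(motion=[{"dp":[0,0,0.001],"rot":[0,0,0],"grip":0.028},{"dp":[0,0,0],"rot":[0,0,0],"grip":0.028},{"dp":[0,0,0],"rot":[0,0,0],"grip":0.028},{"dp":[0,0,0.02],"rot":[0,0,0],"grip":0.028},{"dp":[0,0,0.05],"rot":[0,0,0],"grip":0.028},{"dp":[0,0,0.05],"rot":[0,0,0],"grip":0.028},{"dp":[0.0041,-0.0497,0.03],"rot":[0,0,-0.145],"grip":0.034},{"dp":[0.0041,-0.0497,0],"rot":[0,0,-0.145],"grip":0.034},{"dp":[0.0041,-0.0497,0],"rot":[0,0,-0.145],"grip":0.034},{"dp":[0.0041,-0.0497,0],"rot":[0,0,-0.145],"grip":0.034},{"dp":[0.0041,-0.0497,0],"rot":[0,0,-0.145],"grip":0.034},{"dp":[0.0041,-0.0497,0],"rot":[0,0,-0.145],"grip":0.034},{"dp":[0.0041,-0.0497,0],"rot":[0,0,-0.145],"grip":0.034},{"dp":[0.0041,-0.0497,0],"rot":[0,0,-0.145],"grip":0.034},{"dp":[0.0041,-0.0497,0],"rot":[0,0,-0.145],"grip":0.034},{"dp":[0.0041,-0.0497,0],"rot":[0,0,-0.145],"grip":0.034},{"dp":[0,0,0],"rot":[0,0,0],"grip":0.034},{"dp":[0,0,0],"rot":[0,0,0],"grip":0.034}])

```text
clock: 27.62
tcp_pos: [0.5334, -0.3672, 0.1842]
orientation: [3.082, 0.572, 0.009]
contact_force: [-0.5, 0.4, 0.2]
grip_width: 0.0343
```

```bash
python3 -c "
from h import *
pose(); w=grab('wrist','w11'); np.savez('w11.npz',**w)
print([(b,onz(w,b[0],.006).round(3)) for b in bl(sum(cv2.inRange(w['hsv'],a,b) for a,b in WR['red']),40)])
for X in ((.566,-.4225),(.503,-.28)): print(proj(w,np.r_[X,.006]))
"
```

```text
tcp [ 0.5334 -0.3672  0.1842] yaw 0.3671 z [ 0.0072 -0.006  -1.    ] F [-0.5  0.4  0.2] w 0.0343 t 27.625
[(([256.0, 176.7], 1243), array([ 0.543, -0.372,  0.006]))]
[259.20703556 226.13651691]
[252.55852707  75.18032237]
```

```bash
python3 -c "
from h import *
w=dict(np.load('w11.npz')); w5=dict(np.load('w5.npz'))
o,d,t=hook(w,'red',(235,80,285,260))
p=proj(w,np.r_[t,.00625]); print('height',tri(w,p,w5,(237.5,258.)))
"
```

```text
red 1238 coloured len 0.1152 origin [ 0.5341 -0.3508] dir 1.9889 tail px [259.2 225.8]
height (array([ 0.56544944, -0.4210136 ,  0.00914743]), np.float64(0.0003345374591304048))
```

>>> send_rows(motion=[{"dp":[0.001,0.016,-0.04],"rot":[0.006,0.007,0.049],"grip":0.034},{"dp":[0,0,-0.045],"rot":[0,0,0],"grip":0.034},{"dp":[0,0,-0.045],"rot":[0,0,0],"grip":0.034},{"dp":[0,0,0],"rot":[0,0,0],"grip":0.034},{"dp":[0,0,0],"rot":[0,0,0],"grip":0.034}])

```text
clock: 28.3
tcp_pos: [0.538, -0.3443, 0.0547]
orientation: [-3.069, -0.669, -0.011]
contact_force: [0.4, -0.3, -0.6]
grip_width: 0.0338
```

```bash
python3 -c "
from h import *
pose()"
```

```text
tcp [ 0.538  -0.3443  0.0547] yaw 0.4292 z [ 0.0065  0.0022 -1.    ] F [ 0.4 -0.3 -0.6] w 0.0338 t 28.3
```

>>> send_rows(motion=[{"dp":[-0.0036,-0.0067,-0.025],"rot":[-0.002,0.006,-0.013],"grip":0.034},{"dp":[0,0,-0.02],"rot":[0,0,0],"grip":0.034},{"dp":[0,0,0],"rot":[0,0,0],"grip":0.034},{"dp":[0,0,0],"rot":[0,0,0],"grip":0.034}])

```text
clock: 28.8
tcp_pos: [0.5365, -0.3523, 0.0108]
orientation: [3.07, 0.649, 0.007]
contact_force: [-1.4, -0.2, -0.6]
grip_width: 0.034
```

```bash
python3 -c "
from h import *
pose()"
```

```text
tcp [ 0.5365 -0.3523  0.0108] yaw 0.4163 z [ 0.0053 -0.0023 -1.    ] F [-1.4 -0.2 -0.6] w 0.034 t 28.8
```

>>> send_rows(motion=[{"dp":[-0.002,0.0012,-0.0083],"rot":[0.002,0.005,0],"grip":0.034},{"dp":[0,0,0],"rot":[0,0,0],"grip":0.034},{"dp":[0,0,0],"rot":[0,0,0],"grip":0.002},{"dp":[0,0,0],"rot":[0,0,0],"grip":0.002},{"dp":[0,0,0],"rot":[0,0,0],"grip":0.002},{"dp":[0,0,0],"rot":[0,0,0],"grip":0.002}])

```text
clock: 29.55
tcp_pos: [0.5351, -0.3514, 0.0033]
orientation: [3.072, 0.649, 0.003]
contact_force: [0.0, -0.0, -0.8]
grip_width: 0.0086
```

```bash
python3 -c "
from h import *
pose()"
```

```text
tcp [ 0.5351 -0.3514  0.0033] yaw 0.4165 z [ 0.0019 -0.001  -1.    ] F [ 0.  -0.  -0.8] w 0.0086 t 29.55
```

>>> send_rows(motion=[{"dp":[0,0,0.02],"rot":[0,0,0],"grip":0.002},{"dp":[0,0,0.04],"rot":[0,0,0],"grip":0.002},{"dp":[0,0,0.04],"rot":[0,0,0],"grip":0.002},{"dp":[-0.003,0.05,0.01],"rot":[0,0,0.157],"grip":0.002},{"dp":[-0.003,0.05,0],"rot":[0,0,0.157],"grip":0.002},{"dp":[-0.003,0.05,0],"rot":[0,0,0.157],"grip":0.002},{"dp":[-0.003,0.05,0],"rot":[0,0,0.157],"grip":0.002},{"dp":[-0.003,0.05,0],"rot":[0,0,0.157],"grip":0.002},{"dp":[-0.003,0.05,0],"rot":[0,0,0.157],"grip":0.002},{"dp":[-0.003,0.05,0],"rot":[0,0,0.157],"grip":0.002},{"dp":[-0.003,0.05,0],"rot":[0,0,0.157],"grip":0.002},{"dp":[-0.003,0.05,0],"rot":[0,0,0.157],"grip":0.002},{"dp":[0,0,0],"rot":[0,0,0],"grip":0.002},{"dp":[0,0,0],"rot":[0,0,0],"grip":0.002}])

```text
clock: 31.3
tcp_pos: [0.5095, 0.1065, 0.1359]
orientation: [1.861, 2.515, 0.038]
contact_force: [-0.4, -1.4, 0.0]
grip_width: 0.0087
```

```bash
python3 -c "
from h import *
cs()"
```

```text
tcp [0.5095 0.1065 0.1359] yaw 1.8679 z [ 0.0246  0.0122 -0.9996] F [-0.4 -1.4  0. ] w 0.0087 t 31.3
case x,y 0.0054 -0.0599
```

>>> send_rows(motion=[{"dp":[-0.0059,0.0012,-0.025],"rot":[-0.012,0.024,-0.01],"grip":0.002},{"dp":[0,0,-0.03],"rot":[0,0,0],"grip":0.002},{"dp":[0,0,-0.02],"rot":[0,0,0],"grip":0.002},{"dp":[0,0,0],"rot":[0,0,0],"grip":0.002},{"dp":[0,0,0],"rot":[0,0,0],"grip":0.002}])

```text
clock: 31.92
tcp_pos: [0.5065, 0.0999, 0.0628]
orientation: [1.897, 2.496, 0.002]
contact_force: [0.3, -0.1, 0.4]
grip_width: 0.0089
```

```bash
python3 -c "
from h import *
cs()"
```

```text
tcp [0.5065 0.0999 0.0628] yaw 1.8418 z [ 0.0058 -0.0024 -1.    ] F [ 0.3 -0.1  0.4] w 0.0089 t 31.925
case x,y 0.0006 -0.0653
```

>>> send_rows(motion=[{"dp":[-0.0026,0.0075,-0.007],"rot":[0.002,0.006,0.016],"grip":0.002},{"dp":[0,0,-0.004],"rot":[0,0,0],"grip":0.002},{"dp":[0,0,0],"rot":[0,0,0],"grip":0.002},{"dp":[0,0,0],"rot":[0,0,0],"grip":0.002}])

```text
clock: 32.42
tcp_pos: [0.5051, 0.1081, 0.0531]
orientation: [1.88, 2.515, 0.004]
contact_force: [-0.1, 1.0, -0.4]
grip_width: 0.0091
```

```bash
python3 -c "
from h import *
cs()"
```

```text
tcp [0.5051 0.1081 0.0531] yaw 1.8581 z [ 0.0026  0.001  -1.    ] F [-0.1  1.  -0.4] w 0.0091 t 32.425
case x,y 0.0016 -0.0571
```

>>> send_rows(motion=[{"dp":[0,0,-0.007],"rot":[0,0.002,0],"grip":0.002},{"dp":[0,0,-0.006],"rot":[0,0,0],"grip":0.002},{"dp":[0,0,-0.005],"rot":[0,0,0],"grip":0.002},{"dp":[0,0,-0.004],"rot":[0,0,0],"grip":0.002},{"dp":[0,0,-0.003],"rot":[0,0,0],"grip":0.002}])

```text
clock: 33.05
tcp_pos: [0.5054, 0.1095, 0.0268]
orientation: [-1.879, -2.517, -0.004]
contact_force: [-3.5, -1.8, 18.5]
grip_width: 0.0087
```

```bash
python3 -c "
from h import *
cs()"
```

```text
tcp [0.5054 0.1095 0.0268] yaw 1.8592 z [ 0.0011  0.0026 -1.    ] F [-3.5 -1.8 18.5] w 0.0087 t 33.05
case x,y 0.0023 -0.0558
```

>>> send_rows(motion=[{"dp":[0,0,0.001],"rot":[0,0,0],"grip":0.028},{"dp":[0,0,0],"rot":[0,0,0],"grip":0.028},{"dp":[0,0,0],"rot":[0,0,0],"grip":0.028},{"dp":[0,0,0.02],"rot":[0,0,0],"grip":0.028},{"dp":[0,0,0.05],"rot":[0,0,0],"grip":0.028},{"dp":[-0.01,0.025,0.05],"rot":[0,0,0],"grip":0.028},{"dp":[-0.01,0.02,0.04],"rot":[0,0,0],"grip":0.028},{"dp":[0,0,0],"rot":[0,0,0],"grip":0.028},{"dp":[0,0,0],"rot":[0,0,0],"grip":0.028}])

```text
clock: 34.17
tcp_pos: [0.4839, 0.1532, 0.192]
orientation: [-1.883, -2.514, -0.002]
contact_force: [0.2, -0.0, 0.2]
grip_width: 0.0281
```

```bash
python3 - <<'E'
from h import *
cs(); w=grab("wrist","w12"); np.savez("w12.npz",**w); y=.287
for c,cy,col in(("yellow",.057,0),("blue",-.019,0),("red",-.057,0)):
    HR[c]+=.024
    P=[proj(w,np.r_[np.array([.4874,.1624])+a*np.array([np.cos(y),np.sin(y)])+cy*np.array([-np.sin(y),np.cos(y)]),HR[c]]) for a in(-.08,.02)]
    P=np.array(P); r=[int(P[:,0].min()-10),int(P[:,1].min()+0),int(P[:,0].max()+10),int(P[:,1].max())]
    if c!="yellow": r[1]+=0
    o,d,t=hook(w,c,r); q=o-[.4874,.1624]; print("  in case",(q@[np.cos(y),np.sin(y)]).round(4),(q@[-np.sin(y),np.cos(y)]).round(4),"want",cy)
E
```

```text
tcp [0.4839 0.1532 0.192 ] yaw 1.8561 z [ 2.0e-04  1.5e-03 -1.0e+00] F [ 0.2 -0.   0.2] w 0.0281 t 34.175
case x,y -0.006 -0.0078
yellow 230 coloured len 0.0743 origin [0.4709 0.2193] dir 0.2722 tail px [323.8 103. ]
  in case 0.0002 0.0592 want 0.057
blue 770 coloured len 0.0929 origin [0.4944 0.1428] dir 0.2625 tail px [239.7 102. ]
  in case 0.0012 -0.0208 want -0.019
red 502 coloured len 0.084 origin [0.5168 0.112 ] dir 0.2477 tail px [203.  114.9]
  in case 0.0139 -0.0567 want -0.057
```

View pics/w12.png

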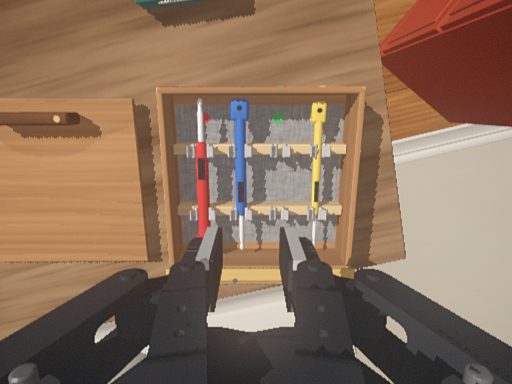

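All three hooks sit in their places and place 2 (green) is empty: red at column ~202 (shaft to the front), blue at ~240, yellow at ~317. I'll check seating by touching each hook from above with shut fingers; expected tops are 0.032, 0.035 and 0.0365.

>>> send_rows(motion=[{"dp":[-0.0063,0.032,-0.04],"rot":[0,0,0],"grip":0},{"dp":[-0.0062,0.032,-0.05],"rot":[0,0,0],"grip":0},{"dp":[0,0,-0.03],"rot":[0,0,0],"grip":0},{"dp":[0,0,-0.01],"rot":[0,0,0],"grip":0},{"dp":[0,0,0],"rot":[0,0,0],"grip":0},{"dp":[0,0,0],"rot":[0,0,0],"grip":0}])

```text
clock: 34.98
tcp_pos: [0.4716, 0.2131, 0.055]
orientation: [-1.894, -2.506, 0.007]
contact_force: [-0.2, 0.1, -0.5]
grip_width: 0.0003
```

```bash
python3 -c "
from h import *
cs()"
```

```text
tcp [0.4716 0.2131 0.055 ] yaw 1.8474 z [-0.0029 -0.003  -1.    ] F [-0.2  0.1 -0.5] w 0.0003 t 34.975
case x,y -0.0008 0.0531
```

>>> send_rows(motion=[{"dp":[-0.001,0.004,-0.008],"rot":[0,0,0],"grip":0},{"dp":[0,0,-0.006],"rot":[0,0,0],"grip":0},{"dp":[0,0,-0.005],"rot":[0,0,0],"grip":0},{"dp":[0,0,-0.002],"rot":[0,0,0],"grip":0},{"dp":[0,0,-0.002],"rot":[0,0,0],"grip":0}])

```text
clock: 35.6
tcp_pos: [0.4722, 0.2179, 0.0329]
orientation: [1.894, 2.505, 0.0]
contact_force: [-0.1, -0.3, 0.2]
grip_width: -0.0001
```

```bash
python3 -c "
from h import *
cs()"
```

```text
tcp [0.4722 0.2179 0.0329] yaw 1.8465 z [ 1.e-03 -4.e-04 -1.e+00] F [-0.1 -0.3  0.2] w -0.0001 t 35.6
case x,y 0.0012 0.0575
```

Yellow shows no contact at 0.0329, so it's home (top 0.032). Same test on blue.

>>> send_rows(motion=[{"dp":[0,0,0.025],"rot":[0,0,0],"grip":0},{"dp":[0,0,0.01],"rot":[0,0,0],"grip":0},{"dp":[0.011,-0.037,0],"rot":[0,0,0],"grip":0},{"dp":[0.0105,-0.036,0],"rot":[0,0,0.01],"grip":0},{"dp":[0,0,0],"rot":[0,0,0],"grip":0},{"dp":[0,0,-0.01],"rot":[0,0,0],"grip":0},{"dp":[0,0,0],"rot":[0,0,0],"grip":0}])

```text
clock: 36.48
tcp_pos: [0.4934, 0.145, 0.0573]
orientation: [1.878, 2.518, 0.001]
contact_force: [0.7, 0.4, 0.9]
grip_width: 0.0002
```

```bash
python3 -c "
from h import *
cs()"
```

```text
tcp [0.4934 0.145  0.0573] yaw 1.8603 z [ 7.e-04  3.e-04 -1.e+00] F [0.7 0.4 0.9] w 0.0002 t 36.475
case x,y 0.0008 -0.0184
```

>>> send_rows(motion=[{"dp":[0,0,-0.008],"rot":[0,0,0],"grip":0},{"dp":[0,0,-0.007],"rot":[0,0,0],"grip":0},{"dp":[0,0,-0.003],"rot":[0,0,0],"grip":0},{"dp":[0,0,-0.002],"rot":[0,0,0],"grip":0},{"dp":[0,0,-0.001],"rot":[0,0,0],"grip":0}])

```text
clock: 37.1
tcp_pos: [0.4926, 0.147, 0.0345]
orientation: [-1.873, -2.521, -0.0]
contact_force: [-3.0, -0.9, 11.3]
grip_width: 0.0001
```

>>> send_rows(motion=[{"dp":[0,0,0.025],"rot":[0,0,0],"grip":0},{"dp":[0,0,0],"rot":[0,0,0],"grip":0},{"dp":[0.005,-0.018,0],"rot":[0,0,0],"grip":0},{"dp":[0.0055,-0.018,0],"rot":[0,0,0],"grip":0},{"dp":[0,0,0],"rot":[0,0,0],"grip":0},{"dp":[0,0,0],"rot":[0,0,0],"grip":0}])

```text
clock: 37.85
tcp_pos: [0.5029, 0.107, 0.0583]
orientation: [-1.875, -2.519, 0.003]
contact_force: [-0.6, -0.4, 0.9]
grip_width: 0.0003
```

Blue touches at 0.0345, so it's home. Now red.

>>> send_rows(motion=[{"dp":[0,0,-0.008],"rot":[0,0,0],"grip":0},{"dp":[0,0,-0.007],"rot":[0,0,0],"grip":0},{"dp":[0,0,-0.003],"rot":[0,0,0],"grip":0},{"dp":[0,0,-0.002],"rot":[0,0,0],"grip":0},{"dp":[0,0,-0.001],"rot":[0,0,0],"grip":0}])

```text
clock: 38.48
tcp_pos: [0.5022, 0.1084, 0.036]
orientation: [-1.871, -2.52, 0.004]
contact_force: [-5.4, -1.8, 20.7]
grip_width: 0.0
```

>>> send_rows(motion=[{"dp":[0,0,0.03],"rot":[0,0,0],"grip":0},{"dp":[0,0,0.05],"rot":[0,0,0],"grip":0},{"dp":[0,0,0.05],"rot":[0,0,0],"grip":0.02},{"dp":[0,-0.02,0.05],"rot":[0,0,-0.17],"grip":0.04},{"dp":[0,-0.03,0.03],"rot":[0,0,-0.17],"grip":0.04},{"dp":[0,-0.03,0],"rot":[0,0,-0.17],"grip":0.04},{"dp":[0,-0.03,0],"rot":[0,0,-0.17],"grip":0.04},{"dp":[0,-0.03,0],"rot":[0,0,-0.17],"grip":0.04},{"dp":[0,-0.03,0],"rot":[0,0,-0.17],"grip":0.04},{"dp":[0,0,0],"rot":[0,0,-0.17],"grip":0.04},{"dp":[0,0,0],"rot":[0,0,-0.17],"grip":0.04},{"dp":[0,0,0],"rot":[0,0,-0.17],"grip":0.04},{"dp":[0,0,0],"rot":[0,0,0],"grip":0.04}])

```text
clock: 40.1
tcp_pos: [0.5006, -0.0665, 0.2546]
orientation: [-3.107, -0.45, -0.013]
contact_force: [-0.2, 0.3, 0.5]
grip_width: 0.0398
```

```bash
python3 - <<'E'
from h import *
pose(); w=grab("wrist","w13"); np.savez("w13.npz",**w)
m=cv2.inRange(w["hsv"],(19,110,130),(33,255,255))
for c,a in bl(m,8): print(c,a,onz(w,c,.038).round(4))
print(proj(w,np.r_[.4903,-.0644,.038]))
E
```

```text
tcp [ 0.5006 -0.0665  0.2546] yaw 0.288 z [ 0.0078  0.0035 -1.    ] F [-0.2  0.3  0.5] w 0.0398 t 40.1
[391.2, 21.1] 461 [0.6    0.1203 0.038 ]
[240.8, 133.9] 21 [ 0.4821 -0.0354  0.038 ]
[241.0, 185.0] 21 [ 0.4988 -0.0926  0.038 ]
[395.8, 377.1] 124 [ 0.7872 -0.3003  0.038 ]
[240.68961767 160.26503523]
```

Red touches at 0.036, also home. The lid's pull is where I left it, mid (0.4905, −0.064), yaw 0.285. Fetching it.

>>> send_rows(motion=[{"dp":[-0.01,0.0025,-0.05],"rot":[-0.003,0.008,-0.002],"grip":0.04},{"dp":[0,0,-0.055],"rot":[0,0,0],"grip":0.04},{"dp":[0,0,-0.05],"rot":[0,0,0],"grip":0.04},{"dp":[0,0,-0.02],"rot":[0,0,0],"grip":0.04},{"dp":[0,0,0],"rot":[0,0,0],"grip":0.04},{"dp":[0,0,0],"rot":[0,0,0],"grip":0.04}])

```text
clock: 40.9
tcp_pos: [0.4924, -0.0628, 0.0767]
orientation: [-3.103, -0.484, -0.009]
contact_force: [0.1, -0.2, 0.1]
grip_width: 0.0402
```

```bash
python3 -c "
from h import *
pose()"
```

```text
tcp [ 0.4924 -0.0628  0.0767] yaw 0.3095 z [ 0.0055  0.0023 -1.    ] F [ 0.1 -0.2  0.1] w 0.0402 t 40.9
```

>>> send_rows(motion=[{"dp":[-0.002,-0.0012,-0.025],"rot":[-0.002,0.005,-0.024],"grip":0.04},{"dp":[0,0,-0.02],"rot":[0,0,0],"grip":0.04},{"dp":[0,0,0],"rot":[0,0,0],"grip":0.04},{"dp":[0,0,0],"rot":[0,0,0],"grip":0.04}])

```text
clock: 41.4
tcp_pos: [0.4953, -0.0637, 0.0363]
orientation: [-3.109, -0.452, -0.018]
contact_force: [0.2, -0.3, -0.1]
grip_width: 0.0401
```

```bash
python3 -c "
from h import *
pose()"
```

```text
tcp [ 0.4953 -0.0637  0.0363] yaw 0.2891 z [ 0.0111  0.0016 -0.9999] F [ 0.2 -0.3 -0.1] w 0.0401 t 41.4
```

>>> send_rows(motion=[{"dp":[-0.0045,-0.0002,-0.008],"rot":[-0.001,0.011,-0.003],"grip":0.04},{"dp":[0,0,-0.006],"rot":[0,0,0],"grip":0.04},{"dp":[0,0,0],"rot":[0,0,0],"grip":0.04},{"dp":[0,0,0],"rot":[0,0,0],"grip":0.04}])

```text
clock: 41.9
tcp_pos: [0.4918, -0.0637, 0.0232]
orientation: [-3.109, -0.449, -0.004]
contact_force: [-0.1, -0.8, -0.6]
grip_width: 0.0399
```

```bash
python3 -c "
from h import *
pose()"
```

```text
tcp [ 0.4918 -0.0637  0.0232] yaw 0.2866 z [ 0.0025  0.001  -1.    ] F [-0.1 -0.8 -0.6] w 0.0399 t 41.9
```

>>> send_rows(motion=[{"dp":[-0.0012,-0.0003,-0.003],"rot":[0,0.002,0],"grip":0.04},{"dp":[0,0,0],"rot":[0,0,0],"grip":0.005},{"dp":[0,0,0],"rot":[0,0,0],"grip":0.005},{"dp":[0,0,0],"rot":[0,0,0],"grip":0.005},{"dp":[0,0,0],"rot":[0,0,0],"grip":0.005},{"dp":[0,0,0],"rot":[0,0,0],"grip":0.005}])

```text
clock: 42.65
tcp_pos: [0.4907, -0.0641, 0.0204]
orientation: [-3.108, -0.449, -0.001]
contact_force: [-0.4, 0.3, 0.1]
grip_width: 0.0101
```

```bash
python3 -c "
from h import *
pose()"
```

```text
tcp [ 0.4907 -0.0641  0.0204] yaw 0.2867 z [ 5.0e-04  1.3e-03 -1.0e+00] F [-0.4  0.3  0.1] w 0.0101 t 42.65
```

>>> send_rows(motion=[{"dp":[0,0,0.02],"rot":[0,0,0],"grip":0.005},{"dp":[0,0,0.05],"rot":[0,0,0],"grip":0.005},{"dp":[0,0,0.05],"rot":[0,0,0],"grip":0.005},{"dp":[0,0,0.05],"rot":[0,0,0],"grip":0.005},{"dp":[-0.017,0.039,0],"rot":[0,0,0],"grip":0.005},{"dp":[-0.017,0.039,0],"rot":[0,0,0],"grip":0.005},{"dp":[-0.017,0.039,0],"rot":[-0.0112,0.0384,0],"grip":0.005},{"dp":[-0.017,0.039,0],"rot":[-0.0112,0.0384,0],"grip":0.005},{"dp":[-0.017,0.039,0],"rot":[-0.0112,0.0384,0],"grip":0.005},{"dp":[0,0,0],"rot":[-0.0112,0.0384,0],"grip":0.005},{"dp":[0,0,0],"rot":[0,0,0],"grip":0.005},{"dp":[0,0,0],"rot":[0,0,0],"grip":0.005}])

```text
clock: 44.15
tcp_pos: [0.3987, 0.1353, 0.1945]
orientation: [3.078, 0.439, -0.257]
contact_force: [-0.4, 0.2, -0.5]
grip_width: 0.0102
```

```bash
cat >> h.py <<'E'
def lidst():
    o,R=pose(); y=.287; ex=np.array([np.cos(y),np.sin(y),0]);ey=np.array([-np.sin(y),np.cos(y),0])
    c=np.array([.4874,.1624,0]); Rl=R@np.diag([1,-1,-1.]) # lid axes: x=tool x, z=-tool z
    lo=o["tcp_pos"]-Rl@np.array([-.070,0,.0204])
    lb=lo+Rl@np.array([.088,0,.008])
    for n,p in(("lid",lo),("back",lb)): d=p-c; print(n,"case",(d@ex).round(4),(d@ey).round(4),d[2].round(4))
    print("pitch",np.arcsin(-Rl[2,0]).round(4),"roll",np.arcsin(Rl[2,1]).round(4),"dyaw",(np.arctan2(Rl[1,0],Rl[0,0])-y).round(4))
E
python3 -c "
from h import *
lidst()"
```

```text
tcp [0.3987 0.1353 0.1945] yaw 0.2837 z [-0.1593 -0.0448 -0.9862] F [-0.4  0.2 -0.5] w 0.0102 t 44.15
lid case -0.0271 -0.0011 0.1628
back case 0.061 -0.0014 0.1562
pitch 0.1663 roll 0.0016 dyaw -0.0033
```

>>> send_rows(motion=[{"dp":[0.004,0.002,-0.03],"rot":[0,0,0.003],"grip":0.005},{"dp":[0,0,-0.03],"rot":[0,0,0],"grip":0.005},{"dp":[0,0,-0.025],"rot":[0,0,0],"grip":0.005},{"dp":[0,0,-0.005],"rot":[0,0,0],"grip":0.005},{"dp":[0,0,0],"rot":[0,0,0],"grip":0.005},{"dp":[0,0,0],"rot":[0,0,0],"grip":0.005}])

```text
clock: 44.9
tcp_pos: [0.4043, 0.1347, 0.1045]
orientation: [3.082, 0.434, -0.247]
contact_force: [-0.6, 0.8, -1.0]
grip_width: 0.0097
```

```bash
python3 -c "
from h import *
lidst()"
```

```text
tcp [0.4043 0.1347 0.1045] yaw 0.2803 z [-0.1533 -0.0414 -0.9873] F [-0.6  0.8 -1. ] w 0.0097 t 44.9
lid case -0.0217 -0.0035 0.0732
back case 0.0664 -0.0041 0.0672
pitch 0.1595 roll 0.0026 dyaw -0.0067
```

>>> send_rows(motion=[{"dp":[-0.0005,0.003,-0.009],"rot":[0,0,0.006],"grip":0.005},{"dp":[0,0,-0.006],"rot":[0,0,0],"grip":0.005},{"dp":[0,0,0],"rot":[0,0,0],"grip":0.005},{"dp":[0,0,0],"rot":[0,0,0],"grip":0.005}])

```text
clock: 45.4
tcp_pos: [0.4046, 0.1386, 0.0896]
orientation: [3.081, 0.445, -0.243]
contact_force: [0.1, -0.3, -2.0]
grip_width: 0.0102
```

```bash
python3 -c "
from h import *
lidst()"
```

```text
tcp [0.4046 0.1386 0.0896] yaw 0.2874 z [-0.1508 -0.0407 -0.9877] F [ 0.1 -0.3 -2. ] w 0.0102 t 45.4
lid case -0.0202 0.0007 0.0586
back case 0.068 0.0007 0.0527
pitch 0.1568 roll 0.0037 dyaw 0.0004
```

>>> send_rows(motion=[{"dp":[0,0,-0.0045],"rot":[0,0,0],"grip":0.005},{"dp":[0,0,0],"rot":[0,0,0],"grip":0.005},{"dp":[0,0,-0.001],"rot":[0,0,0],"grip":0.005},{"dp":[0,0,0],"rot":[0,0,0],"grip":0.005}])

```text
clock: 45.9
tcp_pos: [0.4047, 0.1385, 0.0839]
orientation: [3.081, 0.445, -0.243]
contact_force: [0.8, 0.1, -1.3]
grip_width: 0.0104
```

```bash
python3 -c "
from h import *
lidst()"
```

```text
tcp [0.4047 0.1385 0.0839] yaw 0.2872 z [-0.1506 -0.0406 -0.9878] F [ 0.8  0.1 -1.3] w 0.0104 t 45.9
lid case -0.0201 0.0006 0.0528
back case 0.0681 0.0006 0.047
pitch 0.1566 roll 0.0037 dyaw 0.0002
```

>>> send_rows(motion=[{"dp":[0.0048,0.0014,0],"rot":[0,0,0],"grip":0.005},{"dp":[0.0048,0.0014,0],"rot":[0,0,0],"grip":0.005},{"dp":[0.0048,0.0014,0],"rot":[0,0,0],"grip":0.005},{"dp":[0.002,0.0006,0],"rot":[0,0,0],"grip":0.005},{"dp":[0,0,0],"rot":[0,0,0],"grip":0.005}])

```text
clock: 46.52
tcp_pos: [0.4229, 0.1439, 0.084]
orientation: [3.082, 0.445, -0.241]
contact_force: [0.1, 0.2, -2.0]
grip_width: 0.0101
```

```bash
python3 -c "
from h import *
lidst(); g=grab('scene');cv2.imwrite('pics/s14.png',cv2.resize(g['img'][150:250,90:230],(700,500),interpolation=2)[:,:,::-1])"
```

```text
tcp [0.4229 0.1439 0.084 ] yaw 0.2873 z [-0.1498 -0.0404 -0.9879] F [ 0.1  0.2 -2. ] w 0.0101 t 46.525
lid case -0.0011 0.0006 0.053
back case 0.0871 0.0006 0.0472
pitch 0.1557 roll 0.0037 dyaw 0.0003
```

View pics/s14.png

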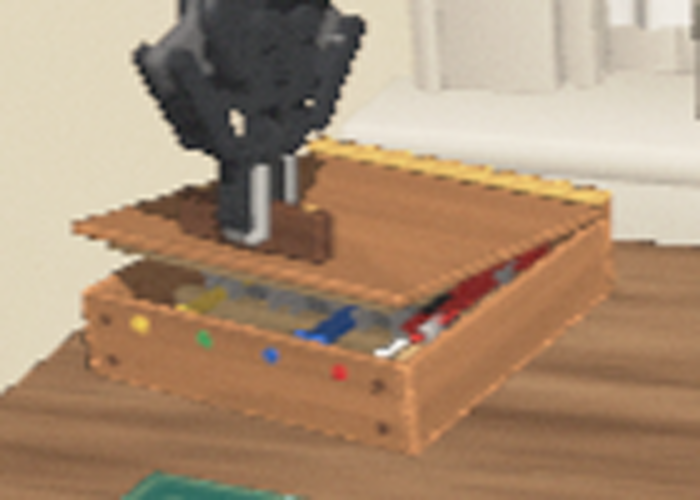

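The lid's back edge is under the strip with no side force. Laying the front down.

>>> send_rows(motion=[{"dp":[-0.0006,-0.0003,-0.0062],"rot":[0.0111,-0.0374,0],"grip":0.005},{"dp":[-0.0005,-0.0003,-0.0062],"rot":[0.0111,-0.0374,0],"grip":0.005},{"dp":[-0.0004,-0.0002,-0.0062],"rot":[0.0111,-0.0374,0],"grip":0.005},{"dp":[-0.0002,-0.0001,-0.0045],"rot":[0.0111,-0.0374,0],"grip":0.005},{"dp":[0,0,0],"rot":[0,0,0],"grip":0.005}])

```text
clock: 47.2
tcp_pos: [0.4201, 0.1426, 0.0603]
orientation: [-3.105, -0.449, -0.005]
contact_force: [0.0, -0.0, -1.0]
grip_width: 0.0103
```

```bash
python3 -c "
from h import *
lidst()"
```

```text
tcp [0.4201 0.1426 0.0603] yaw 0.2873 z [ 0.0023  0.0048 -1.    ] F [ 0. -0. -1.] w 0.0103 t 47.2
lid case -0.0 0.0001 0.0401
back case 0.0879 0.0001 0.0485
pitch -0.0035 roll 0.004 dyaw 0.0003
```

>>> send_rows(motion=[{"dp":[0,0,-0.0017],"rot":[0,0,0],"grip":0.005},{"dp":[0,0,0],"rot":[0,0,0],"grip":0.005},{"dp":[0,0,0],"rot":[0,0,0],"grip":0.03},{"dp":[0,0,0],"rot":[0,0,0],"grip":0.04},{"dp":[0,0,0],"rot":[0,0,0],"grip":0.04},{"dp":[0,0,0.02],"rot":[0,0,0],"grip":0.04},{"dp":[0,0,0.05],"rot":[0,0,0],"grip":0.04},{"dp":[0.02,0.005,0.05],"rot":[0,0,0],"grip":0.04},{"dp":[0.03,0.01,0.05],"rot":[0,0,0],"grip":0.04},{"dp":[0,0,0],"rot":[0,0,0],"grip":0.04},{"dp":[0,0,0],"rot":[0,0,0],"grip":0.04}])

```text
clock: 48.58
tcp_pos: [0.4714, 0.1575, 0.2343]
orientation: [-3.105, -0.449, -0.003]
contact_force: [-1.3, -0.1, -1.3]
grip_width: 0.0404
```

```bash
python3 - <<'E'
from h import *
pose(); w=grab("wrist"); y=.287; g=grab("scene"); t=grab("top")
m=cv2.inRange(w["hsv"],(19,110,130),(33,255,255)); S=[]
for c,a in bl(m,8):
    X=onz(w,c,.076); q=X[:2]-[.4874,.1624]; print(c,a,"case",(q@[np.cos(y),np.sin(y)]).round(4),(q@[-np.sin(y),np.cos(y)]).round(4))
cv2.imwrite("pics/f.png",np.hstack([cv2.resize(w["img"][:300],(460,270)),cv2.resize(g["img"][165:240,100:220],(340,270),interpolation=2)])[:,:,::-1])
print("jar", [ (b,onz(t,b[0],.09).round(3)) for b in bl(((t["hsv"][90:140,285:330,1]<40)&(t["hsv"][90:140,285:330,2]>90)).astype(np.uint8),60)])
E
```

```text
tcp [0.4714 0.1575 0.2343] yaw 0.2869 z [ 0.0014  0.0042 -1.    ] F [-1.3 -0.1 -1.3] w 0.0404 t 48.575
[352.2, 162.7] 2247 case 0.0828 0.0123
[195.2, 144.3] 30 case -0.0689 0.0301
[360.3, 167.0] 46 case 0.0911 0.0081
[357.8, 194.1] 11 case 0.091 -0.0193
[198.0, 204.5] 26 case -0.0688 -0.0301
jar [(([18.1, 16.3], 938), array([1.02 , 0.528, 0.09 ]))]
```

View pics/f.png

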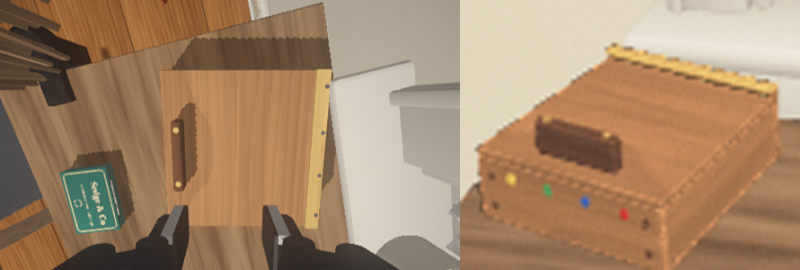

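The lid is seated: its screws are at case x = −0.069, y = ±0.030 (started at −0.070, ±0.030), and it lies flat with the gripper clear above.

```bash
python3 -c "
from bench import hand_in
print(hand_in())"
```

```text
the job is handed in; nothing more can be done
None
```

The job is done and handed in at about 49 s of robot time. I tipped the lid up, lifted it off and laid it flat to the right of the case. I then snapped yellow, blue and red into clips 1, 3 and 4. Green was not on the table, so place 2 stayed empty. Last, I put the lid back with its back edge tucked under the strip.

**Hooks:** before the lid went back on, I touched each hook from above with shut fingers.

| Hook | Reading from above | Expected top |
|---|---|---|
| Yellow | No contact at 32.9 mm | 32.0 mm |
| Blue | Contact at 34.5 mm | 35.0 mm |
| Red | Contact at 36.0 mm | 36.5 mm |

The camera put the hooks about 0 to 2 mm off their clip lines, within the calibration error. Its reading of red's position along the case failed because the red dot merged into the colour mask. For red I relied on the gripper's position, about 2 mm off centre, and on the touch.

**Lid:** the pull is within about 1 mm of its starting place, the lid looks flat all round, and the gripper hung clear above it.

**Jar:** my final numeric check returned a meaningless value because the image crop was not offset. No move went near the jar, but its final position was not measured.

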